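# Load phone boards on the bench preheater

## Robot

A 6-joint arm with a two-finger parallel gripper is mounted at the origin on the work surface. World frame = base frame: x ahead of the robot, y to its left, z up, the work surface at z = 0. Lengths are in mm, angles in rad, forces in N, time in s.
With the tool pointing down it reaches from about 350 to 975 mm from the base axis. Payload 7.1 kg.
Tool frame: the origin (TCP) lies between the finger pads; the fingertips stand 8 mm ahead of it and the grasp point (between the pads) lies 11 mm behind it (ctrl.tips_ahead is the distance from the TCP to the fingertips, in mm); y points along the fingers, z is the direction in which the jaws open and shut, and the axes are right-handed (so a half turn about y gives the same grasp; the last joint's range is limited). The gripper opens to 88 mm and grips with 3 to 60 N. Pads are 20 mm wide; open, the fingers measure 115 mm over their backs; the gripper's body (75 mm by 178 mm) begins 61 mm behind the grasp point.
Start: joints at [1.167, 0.423, 1.63, -0, 1.089, -0.019], TCP at [234.576, 579.292, 230.675] pointing down, gripper open.
Joint ranges: [-3, 3], [-0.9, 2.11], [0.09, 2.58], [-1.31, 4.45], [0.11, 2.69], [-2.54, 2.54]. Speed limits (rad/s): [2.39, 2.39, 3.01, 3.14, 3.14, 3.14].

## Interface

Orientations are given as a rotation vector (axis times angle).
In Python, from workcell import ctrl gives the robot as it stands.
- The arm moves only by the shell command python3 -m creep 'ROWS'. ROWS is JSON, a list of rows, each an object of numbers: "tx", "ty", "tz": the shift along the world's x, y, z in mm; "rx", "ry", "rz": the turn, a rotation vector about the world's x, y, z in rad; "fingers": the closure in counts, from 0 (fully open) to 255 (shut). A call has 1 to 10 rows; each row is the pose to reach, as a shift and turn from the pose commanded when the call began; what a row does not reach only later rows make up. A row lasts 1/8 s, in which the tool goes at most 62.5 mm and 10.7 degrees, less where a joint would pass 70% of its speed; a pose out of reach is approached as far as the arm can. A call with a gripper value outside its range is refused whole. The fingers move at their own pace and stop on an object; the grip force is fixed at half the most. Time passes only in rows, so rows that repeat a pose let the fingers close. It gives the time, the measured TCP pose, the force and the opening at its end, in the units of the state.
- ctrl.get_obs(): the state, without advancing time (a new reading comes with each control period).
- ctrl.get_image(name): name is "side" or "top"; returns a dict with "pixels" (384x512x3 uint8, blue, green, red), "intrinsics" (3x3 intrinsics, pixels), "rvec" (rotation vector, rad) and "tvec" (3), from world to camera coordinates, as OpenCV has them. Camera axes: x right, y down, z forward; pixel columns grow to the right and rows downward; lengths in mm; the calibration is good to about 2 mm. A picture is of the moment at which its call begins. There is no depth.
- ctrl.close_job(): hands the job in, once; it reports no verdict.
The state is a dict: "t": time; "qpos": joint angles; "qvel": joint speeds; "joint_torque": joint torques, N m; "ee_pos": TCP position; "orientation": TCP orientation; "ft_force": force on the tool from outside, world axes, zero at the start; "moment": the same for the moment, N m; "width": finger opening in mm.
Only numpy, scipy, OpenCV 4.12 (cv2) and the standard library are available. Lean on these libraries where they do the work, as an engineer would, in place of code of your own. Each camera call takes 0.05 s, during which the arm holds its last target.

## Task

Press the red mushroom stop so that it latches down and the preheater is off, then lay every phone board from the blue mat on the heating plate, one to a bay, long side along the side stop, pushed right up against both the far end rail and the side stop on its left (as seen from the robot). When all are loaded twist the mushroom clockwise so that it springs up again, then take the orange infrared thermometer, tip it nose down at a clear slant, aim its lens at the black test dot on the plate from about 5 to 12 cm away and hold it steady on the dot for a good two seconds. Put the thermometer back in its rest, with the boards still tight against their stops, and leave the other things on the bench alone.

Things in the scene. Friction and masses are not known exactly. Their poses are not given: they have to be found in the camera images.
- preheater: fixed bench preheater: grey steel box 220 x 280 mm (its x, y) with an aluminium heating plate, its top 56 mm above the bench. Origin: centre of the underside; x points to the far side, y to the left. A dark end rail 8 mm high runs along the plate's far edge (near face at x = 85 mm), with three dark side stops that make three bays. Boards slide easily on the plate; it is otherwise clear
- bay_1 (a point): left bay: on the plate, where the centre of a board's underside lies when it is home (x = 40, y = 110 mm in the preheater). The board then lies along x, far end on the end rail 45 mm ahead of this point, left edge on the side stop 15 mm to the left. That stop, 8 mm high, 8 mm wide and 60 mm long, runs back from the rail to 15 mm short of this point
- bay_2 (a point): middle bay: on the plate, where the centre of a board's underside lies when it is home (x = 40, y = 22 mm in the preheater). The board then lies along x, far end on the end rail 45 mm ahead of this point, left edge on the side stop 15 mm to the left. That stop, 8 mm high, 8 mm wide and 60 mm long, runs back from the rail to 15 mm short of this point
- bay_3 (a point): right bay: on the plate, where the centre of a board's underside lies when it is home (x = 40, y = -66 mm in the preheater). The board then lies along x, far end on the end rail 45 mm ahead of this point, left edge on the side stop 15 mm to the left. That stop, 8 mm high, 8 mm wide and 60 mm long, runs back from the rail to 15 mm short of this point
- test_dot (a point): centre of the flat matt black test dot, 30 mm across, on the plate near the preheater's near right corner (x = -72, y = -85 mm from its origin, at plate height)
- stop_press (a joint): how far the red mushroom is pressed (m): 0 up, 0.006 latched down. It takes about 8 N to start it, past 3 mm it snaps down and stays
- stop_twist (a joint): how far the red mushroom is turned clockwise, seen from above (rad), 0 to 1.1; takes 0.1 to 0.3 N m; a soft spring turns it slowly back to 0 once let go. When latched down, a turn of more than about 0.6 rad frees it; held in a firm grip it cannot rise, so turn it 0.8 to 1 rad and let go: it springs up at once
- stop_top (a point): centre of the crown of the red mushroom, moving with it: 85 mm above the bench when up, 79 mm when latched. The cap is a round disc 40 mm across and 16 mm thick (underside 14 mm above the box when up, 8 mm when latched), over a black collar 34 mm across and 6 mm high, on a fixed yellow and grey box 72 x 72 x 55 mm
- board_1: phone logic board, a flat green card with silver shield cans: 90 mm long (its x axis), 30 mm wide (its y axis), edges 5 mm thick, 7 mm thick over the cans, 35 g. Origin: centre of its underside. Starts face up on the blue mat. Absent in some runs
- board_2: phone logic board, a flat black card with silver shield cans: 90 mm long (its x axis), 30 mm wide (its y axis), edges 5 mm thick, 7 mm thick over the cans, 35 g. Origin: centre of its underside. Starts face up on the blue mat. Absent in some runs
- board_3: phone logic board, a flat dark blue card with silver shield cans: 90 mm long (its x axis), 30 mm wide (its y axis), edges 5 mm thick, 7 mm thick over the cans, 35 g. Origin: centre of its underside. Starts face up on the blue mat. Absent in some runs
- mat: blue silicone mat, fixed, 180 x 310 mm (x, y), 2 mm thick. Origin: centre of its underside. The boards start on it
- thermometer: infrared stick thermometer, orange with a black nose: a bar 150 mm long (its x axis, lens at the +x end) and 28 x 28 mm square, 120 g, centre of mass at mid-length. Origin: centre of its underside, 14 mm below its axis. Starts lying in its rest
- thermo_lens (a point): the lens at the middle of the thermometer's nose, 75 mm ahead of its middle, on its axis; it looks along the thermometer's +x
- thermo_center (a point): middle of the thermometer, on its axis
- rest: fixed thermometer rest: black base 56 x 120 mm (x, y), 6 mm thick, two grey saddles 16 mm long at y = -46 and 46 mm, floor 30 mm above the bench between cheeks that lean outward (32 mm apart at the floor, 50 mm at their tops, 45 mm above the bench); between the saddles is 76 mm of free length for fingers. Origin: centre of the underside. The thermometer lies along the rest's y axis
- rest_seat (a point): where the middle of the thermometer lies when it is in the rest: over the middle of the rest, 44 mm above the bench
- bottle: glass alcohol bottle with a steel pump top, 60 mm across, 115 mm high; stands by, not to be disturbed
- tin: small green flux tin, 50 mm across, 28 mm high; stands by, not to be disturbed
- phone: opened phone lying flat, 146 x 70 x 7 mm; lies by, not to be disturbed
There are look-alikes about, which are no part of the job. Several things have the shape of the thermometer; the one meant has the colours described above.

How it is judged:
By the outcome, as a careful person would: the job done as asked, in the order asked, and still so for the second after the job is handed in, with the robot touching nothing.
Of board_1, board_2, board_3 only 2 to 3 are there at a start; the rules pass over those that are not, and their reading is None.
At some moment in a run one of board_1, board_2, board_3 may be knocked a few centimetres aside while the robot is not near it.
Once in a run the grip may slacken for a moment while it holds something.
It also fails if it takes over 210 s, if anything falls off the work surface, if the arm or the gripper's body presses on something with over 40 N, if the wrist force passes 120 N, or if a joint passes its speed limit or range.

## Working session

There is one attempt and no reset: what is moved stays moved. The work goes in short steps, Python scripts to look and compute and a shell command to move; the robot and the scene stay as the last step left them, time stands still between calls to the robot, and variables do not carry over. Pictures are saved under pics/ and viewed, and the job is handed in when it is done.

```bash
ls; mkdir -p pics
python3 - <<'E'
from workcell import ctrl
import cv2,numpy as np
print(ctrl.get_obs())
for n in("top","side"):
    d=ctrl.get_image(n); cv2.imwrite(f"pics/{n}0.png",d["pixels"]); 
    R=cv2.Rodrigues(np.array(d["rvec"],float))[0]; print(n,d["intrinsics"],R.round(3).tolist(),(-R.T@np.array(d["tvec"]).ravel()).round(1))
E
```

```text
pics
{'t': 0.0, 'qpos': array([ 1.16702731e+00,  4.23827911e-01,  1.63067096e+00, -3.64298644e-06,
        1.08858400e+00, -1.90107384e-02]), 'qvel': array([ 0.00103856,  0.0002765 ,  0.00039685, -0.00184465,  0.0008921 ,
        0.00096227]), 'joint_torque': array([-9.10376389e-05, -5.44622111e+01, -2.73660475e+01,  6.45661284e-02,
        2.26156774e-02, -1.01964222e-04]), 'ee_pos': array([234.35941847, 578.82496236, 229.91723447]), 'orientation': array([-1.55109963,  0.30215459, -0.30166583]), 'ft_force': array([-0.61918454, -0.32851748, -0.64235462]), 'moment': array([-0.01506635, -0.02362153, -0.01842688]), 'width': 87.84535667309294}
top [[401.58165732   0.         256.44110914]
 [  0.         401.58165732 191.55621205]
 [  0.           0.           1.        ]] [[0.002, -1.0, 0.03], [-0.988, -0.006, -0.151], [0.151, -0.03, -0.988]] [ 421.3   72.5 1031.2]
side [[415.2536557    0.         253.45581963]
 [  0.         415.2536557  190.92327858]
 [  0.           0.           1.        ]] [[0.757, -0.653, 0.02], [-0.391, -0.477, -0.787], [0.524, 0.588, -0.616]] [  11.8 -568.6  723.3]
```

View pics/top0.png

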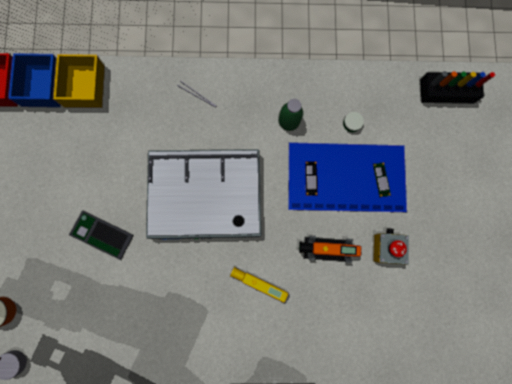

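View pics/side0.png

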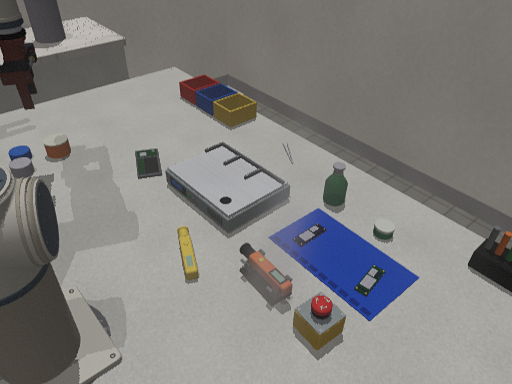

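```bash
cat > h.py <<'E'
from workcell import ctrl
import cv2,numpy as np
def shot(n,save=None):
    d=ctrl.get_image(n); d["R"]=cv2.Rodrigues(np.array(d["rvec"],float))[0]; d["t"]=np.array(d["tvec"],float).ravel(); d["K"]=np.array(d["intrinsics"])
    d["px"]=d["pixels"].copy()
    if save: cv2.imwrite(save,d["px"])
    return d
def ray(d,uv):
    uv=np.atleast_2d(np.array(uv,float)); h=np.c_[uv,np.ones(len(uv))]
    return -d["R"].T@d["t"], (h@np.linalg.inv(d["K"]).T)@d["R"]
def plane(d,uv,z):
    c,r=ray(d,uv); return c+r*((z-c[2])/r[:,2])[:,None]
def proj(d,P):
    P=np.atleast_2d(np.array(P,float)); q=(P@d["R"].T+d["t"])@d["K"].T; return q[:,:2]/q[:,2:]
def pose():
    o=ctrl.get_obs(); R=cv2.Rodrigues(np.array(o["orientation"]))[0]
    print("t",round(o["t"],2),"pos",o["ee_pos"].round(1),"fingers",R[:,1].round(3),"jaw",R[:,2].round(3),"x",R[:,0].round(3),"F",o["ft_force"].round(1),"w",round(o["width"],1)); return o,R
E
python3 -c "
from h import *
pose()"
```

```text
t 0.1 pos [234.4 578.9 230. ] fingers [-0.001 -0.001 -1.   ] jaw [ 0.375  0.927 -0.001] x [ 0.927 -0.375 -0.   ] F [-0.2 -0.1 -0.7] w 87.7
```

Run:
```python
from h import *
d=shot("top"); s=shot("side")
a=cv2.resize(d["px"][125:275,285:415],None,fx=4.5,fy=4.0*1,interpolation=cv2.INTER_CUBIC)
cv2.imwrite("pics/c1.png",a)
a=cv2.resize(d["px"][140:310,140:300],None,fx=3.5,fy=3.5,interpolation=cv2.INTER_CUBIC)
cv2.imwrite("pics/c2.png",a)
a=cv2.resize(s["px"][215:355,230:420],None,fx=4,fy=4,interpolation=cv2.INTER_CUBIC)
cv2.imwrite("pics/c3.png",a)
```

```text
(no output)
```

View pics/c1.png

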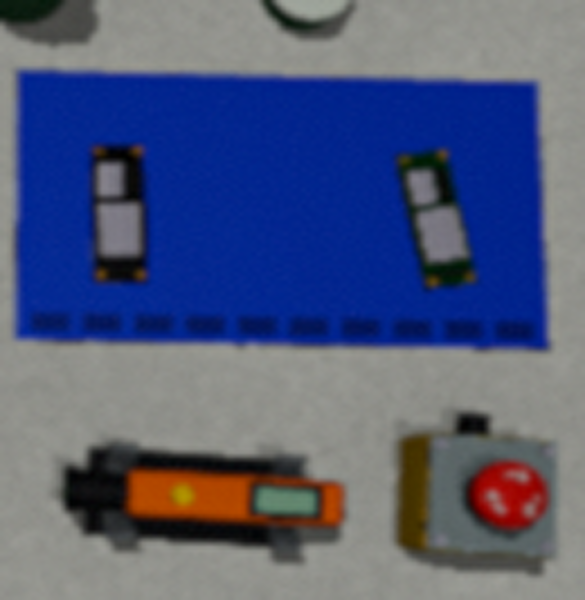

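View pics/c2.png

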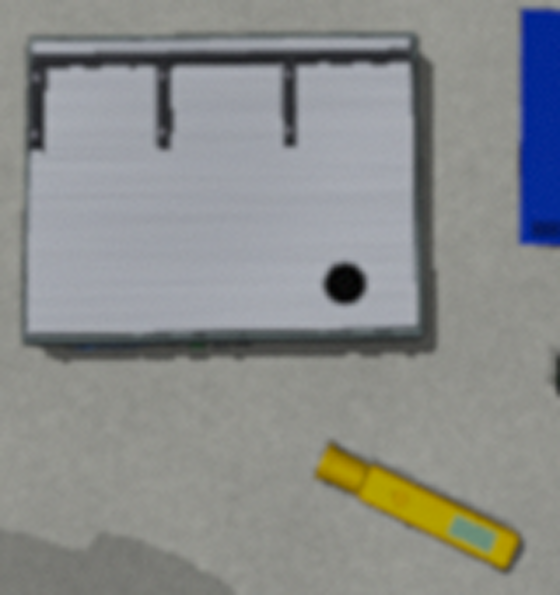

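View pics/c3.png

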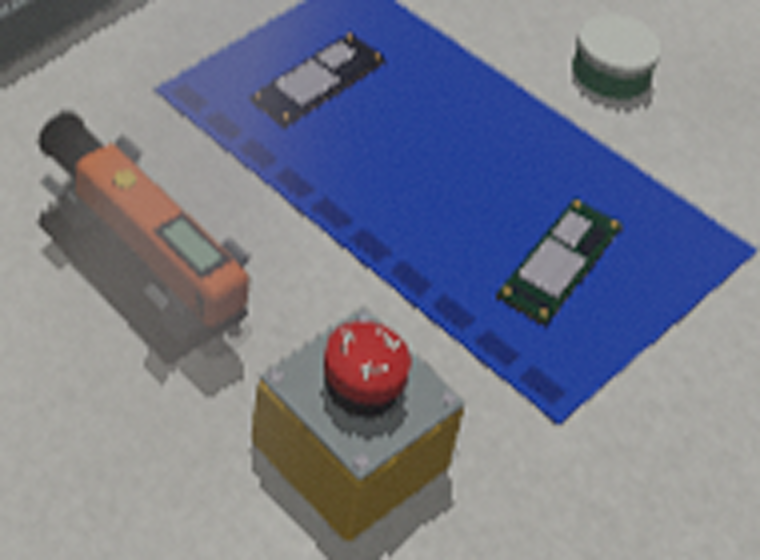

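```bash
cat >> h.py <<'E'
def rect(mask,off=(0,0)):
    cs=cv2.findContours(mask.astype(np.uint8),cv2.RETR_EXTERNAL,cv2.CHAIN_APPROX_NONE)[0]; c=max(cs,key=cv2.contourArea)
    return c
def tri(d,uv,s,uv2):
    c1,r1=ray(d,uv);c2,r2=ray(s,uv2);r1=r1[0]/np.linalg.norm(r1);r2=r2[0]/np.linalg.norm(r2)
    A=np.c_[r1,-r2];k=np.linalg.lstsq(A,c2-c1,rcond=None)[0];p=c1+r1*k[0];q=c2+r2*k[1];return (p+q)/2,np.linalg.norm(p-q)
def boards_on_mat(d,z=7.0,box=(285,140,410,215)):
    x0,y0,x1,y1=box; im=d["px"][y0:y1,x0:x1].astype(int); b,g,r=im[...,0],im[...,1],im[...,2]
    m=((b-r)<90)&((b-g)<70) if False else ~((b>g+60)|((b>60)&(b>g*2)))
    return m
E
python3 - <<'E'
from h import *
d=shot("top");s=shot("side")
hs=cv2.cvtColor(d["px"],cv2.COLOR_BGR2HSV); hs2=cv2.cvtColor(s["px"],cv2.COLOR_BGR2HSV)
def red(h): return (((h[...,0]<6)|(h[...,0]>174))&(h[...,1]>150)&(h[...,2]>100))
def blob(m,box):
    k=np.zeros_like(m);x0,y0,x1,y1=box;k[y0:y1,x0:x1]=m[y0:y1,x0:x1];return rect(k)
c=blob(red(hs),(370,230,415,270));c2=blob(red(hs2),(300,285,345,325))
print("cap top",cv2.minEnclosingCircle(c),cv2.fitEllipse(c));print("side",cv2.fitEllipse(c2))
e=cv2.fitEllipse(c)
print("cap centre z=80",plane(d,e[0],80), "side", plane(s,cv2.fitEllipse(c2)[0],77))
# mat
blue=(hs[...,0]>105)&(hs[...,0]<130)&(hs[...,1]>180)
m=blob(blue,(280,135,415,220)); ap=cv2.approxPolyDP(cv2.convexHull(m),4,True)[:,0]; print("mat",ap.tolist(),plane(d,ap,2).round(1).tolist())
# boards: non-blue within mat hull
hull=np.zeros(blue.shape,np.uint8);cv2.fillConvexPoly(hull,cv2.convexHull(m),1);hull=cv2.erode(hull,np.ones((5,5)))
nb=((hull>0)&~(((hs[...,0]>105)&(hs[...,0]<130)&(hs[...,1]>170)&(hs[...,2]>70)))).astype(np.uint8)
for c in cv2.findContours(nb,cv2.RETR_EXTERNAL,cv2.CHAIN_APPROX_NONE)[0]:
    if cv2.contourArea(c)<100: continue
    P=plane(d,c[:,0],7)[:,:2].astype(np.float32); print("board px",c[:,0].mean(0),cv2.minAreaRect(P))
# thermometer orange
o=(hs[...,0]>=5)&(hs[...,0]<18)&(hs[...,1]>170)&(hs[...,2]>120)
c=blob(o,(295,230,370,270));P=plane(d,c[:,0],58)[:,:2].astype(np.float32);print("orange z58",cv2.minAreaRect(P),P.min(0),P.max(0))
# dot
k=hs[...,2]<60
c=blob(k,(228,210,250,232));print("dot",cv2.fitEllipse(c),plane(d,cv2.fitEllipse(c)[0],56))
k2=hs2[...,2]<60
c=blob(k2,(212,190,238,212));print("dot side",cv2.fitEllipse(c),plane(s,cv2.fitEllipse(c)[0],56))
E
```

```text
cap top ((397.741943359375, 248.38710021972656), 8.28087043762207) ((397.49102783203125, 248.5028839111328), (14.46182918548584, 15.246213912963867), 128.85215759277344)
side ((321.5436096191406, 304.65936279296875), (15.307169914245605, 19.318157196044922), 115.740234375)
cap centre z=80 [[ 432.47544303 -291.02471964   80.        ]] side [[ 433.54745205 -295.3971552    77.        ]]
mat [[290, 143], [403, 146], [405, 211], [289, 208]] [[709.6, -47.2, 2.0], [704.5, -349.8, 2.0], [530.2, -345.6, 2.0], [536.4, -42.7, 2.0]]
board px [381.48235294 179.27058824] ((613.2073974609375, -285.9568176269531), (89.6157455444336, 30.8489933013916), 8.83301830291748)
board px [311.01149425 177.79310345] ((615.0281982421875, -100.14382934570312), (90.17195129394531, 29.72025489807129), 0.630142331123352)
orange z58 ((432.78302001953125, -127.07733154296875), (63.2650146484375, 25.53708267211914), 86.58397674560547) [ 419.26813 -159.24568] [445.5349   -95.716545]
dot ((238.08990478515625, 220.54299926757812), (9.297046661376953, 10.029163360595703), 89.6219711303711) [[499.11388718  87.59680109  56.        ]]
dot side ((225.1806640625, 200.09005737304688), (5.754520416259766, 10.07721996307373), 83.09033203125) [[499.07945091  85.03323109  56.        ]]
```

Run:
```python
from h import *
d=shot("top");s=shot("side")
g=cv2.cvtColor(d["px"],cv2.COLOR_BGR2GRAY)
# near face of rail: bottom edge of dark line per column, subpixel 50% crossing
def edge(col,r0,r1,up):
    v=g[r0:r1,col].astype(float); return v
pts=[]
for c in list(range(156,181))+list(range(194,216))+list(range(230,254)):
    v=g[150:166,c].astype(float); i=int(v.argmin()); hi=v[i:].max(); th=(v[i]+hi)/2
    j=i
    while v[j]<th: j+=1
    pts.append([c,150+j-1+(th-v[j-1])/(v[j]-v[j-1])])
pts=np.array(pts); P=plane(d,pts,56)   # bottom of near face hidden? camera at x=421 sees near face -> bottom edge z=56
f=np.polyfit(P[:,1],P[:,0],1); print("rail near face x= %.2f + %.4f*y"%(f[1],f[0]), "resid",np.std(P[:,0]-np.polyval(f,P[:,1])), "x at y=171",np.polyval(f,171))
# stops
for c0,c1 in((147,158),(181,193),(217,229)):
    q=[]
    for r in range(162,181):
        v=255-g[r,c0:c1].astype(float); v=np.clip(v-v.min()-30,0,None); 
        if v.sum()>20: q.append([c0+(v*np.arange(c1-c0)).sum()/v.sum(),r])
    Q=plane(d,q,64); f2=np.polyfit(Q[:,0],Q[:,1],1); print("stop centre y at x=616: ",np.polyval(f2,616),"slope",f2[0], Q[:,0].min(),Q[:,0].max())
# near plate edge
print(g[225:245,200])
```

```text
rail near face x= 657.24 + -0.0216*y resid 0.5692105619434702 x at y=171 653.5499571477899
stop centre y at x=616:  303.51771263692757 slope 0.014514544548329827 596.0666866085188 640.7904732721533
stop centre y at x=616:  214.39301678287333 slope 0.049959843909361326 596.7237832194727 641.5657099232105
stop centre y at x=616:  127.05679283609985 slope 0.03549382149837664 597.3743136286886 642.3411909551832
[165 165 164 164 165 167 167 166 153 113  90  74  53  54  68  75  94 127
 146 148]
```

The mushroom is the only red-capped switch box, at top (397,249). The orange stick with the black nose, at (332,249) in its rest, is the thermometer. The yellow stick at (260,284) is a look-alike, and so are the pens at (455,85). The boards on the mat are black at (312,178) and green at (381,179); the green card at (101,234) is the phone. The crop c1 confirmed these choices. Moving now, mushroom first.

```bash
python3 -m creep '[{"tx":50,"ty":-30,"fingers":255,"rz":0.1},{"tx":100,"ty":-65,"rz":0.2,"fingers":255},{"tx":140,"ty":-110,"rz":0.3,"fingers":255},{"tx":180,"ty":-155,"rz":0.38,"fingers":255},{"tx":220,"ty":-200,"rz":0.38,"fingers":255},{"tx":255,"ty":-250,"rz":0.38,"fingers":255},{"tx":280,"ty":-305,"rz":0.38,"fingers":255},{"tx":290,"ty":-365,"rz":0.38,"fingers":255},{"tx":290,"ty":-425,"rz":0.38,"fingers":255},{"tx":290,"ty":-485,"rz":0.38,"fingers":255}]'
python3 -c "
from h import *
o,R=pose();print(o['qpos'].round(2))"
```

```text
t 0.4 pos [234.6 579.2 230.6] fingers [-0. -0. -1.] jaw [ 0.375  0.927 -0.   ] x [ 0.927 -0.375  0.   ] F [ 0.4 -0.5  0.4] w 87.9
[ 1.17  0.42  1.63 -0.    1.09 -0.02]schema error: expected keys tx, ty, tz, rx, ry, rz, fingers
```

```bash
python3 -m creep '[{"tx":50,"ty":-30,"tz":0,"rx":0,"ry":0,"rz":0.1,"fingers":255},{"tx":100,"ty":-65,"tz":0,"rx":0,"ry":0,"rz":0.2,"fingers":255},{"tx":140,"ty":-110,"tz":0,"rx":0,"ry":0,"rz":0.3,"fingers":255},{"tx":180,"ty":-155,"tz":0,"rx":0,"ry":0,"rz":0.38,"fingers":255},{"tx":220,"ty":-200,"tz":0,"rx":0,"ry":0,"rz":0.38,"fingers":255},{"tx":255,"ty":-250,"tz":0,"rx":0,"ry":0,"rz":0.38,"fingers":255},{"tx":280,"ty":-305,"tz":0,"rx":0,"ry":0,"rz":0.38,"fingers":255},{"tx":290,"ty":-365,"tz":0,"rx":0,"ry":0,"rz":0.38,"fingers":255},{"tx":290,"ty":-425,"tz":0,"rx":0,"ry":0,"rz":0.38,"fingers":255},{"tx":290,"ty":-485,"tz":0,"rx":0,"ry":0,"rz":0.38,"fingers":255}]'
python3 -c "
from h import *
o,R=pose();print(o['qpos'].round(2))"
```

```text
t: 1.65
ee_pos: [524.6, 92.4, 230.8]
orientation: [-1.571, 0.003, -0.004]
ft_force: [0.9, 0.3, -0.5]
width: 0.4
t 1.65 pos [524.6  92.4 230.8] fingers [ 0. -0. -1.] jaw [ 0.005  1.    -0.   ] x [ 1.    -0.005  0.   ] F [ 0.9  0.3 -0.5] w 0.4
[ 0.15  0.29  1.83 -0.    1.02 -1.41]
```

```bash
python3 -m creep '[{"tx":-10,"ty":-60,"tz":-5,"rx":0,"ry":0,"rz":-0.1,"fingers":255},{"tx":-20,"ty":-115,"tz":-20,"rx":0,"ry":0,"rz":-0.2,"fingers":255},{"tx":-35,"ty":-170,"tz":-35,"rx":0,"ry":0,"rz":-0.3,"fingers":255},{"tx":-50,"ty":-225,"tz":-50,"rx":0,"ry":0,"rz":-0.4,"fingers":255},{"tx":-65,"ty":-280,"tz":-65,"rx":0,"ry":0,"rz":-0.5,"fingers":255},{"tx":-80,"ty":-335,"tz":-85,"rx":0,"ry":0,"rz":-0.5,"fingers":255},{"tx":-92,"ty":-385,"tz":-100,"rx":0,"ry":0,"rz":-0.5,"fingers":255},{"tx":-92,"ty":-385,"tz":-120,"rx":0,"ry":0,"rz":-0.5,"fingers":255},{"tx":-92,"ty":-385,"tz":-130,"rx":0,"ry":0,"rz":-0.5,"fingers":255}]'
python3 - <<'E'
from h import *
pose();shot("side","pics/s1.png");d=shot("side");cv2.imwrite("pics/s1c.png",cv2.resize(d["px"][200:360,230:420],None,fx=4,fy=3.7))
E
```

```text
t: 2.78
ee_pos: [431.9, -291.0, 99.8]
orientation: [-1.534, 0.398, -0.396]
ft_force: [0.4, -0.2, -0.5]
width: 1.0
t 2.77 pos [ 431.9 -291.    99.8] fingers [-0.001  0.001 -1.   ] jaw [0.485 0.875 0.   ] x [ 0.875 -0.485 -0.001] F [ 0.4 -0.2 -0.5] w 1.0
```

View pics/s1c.png

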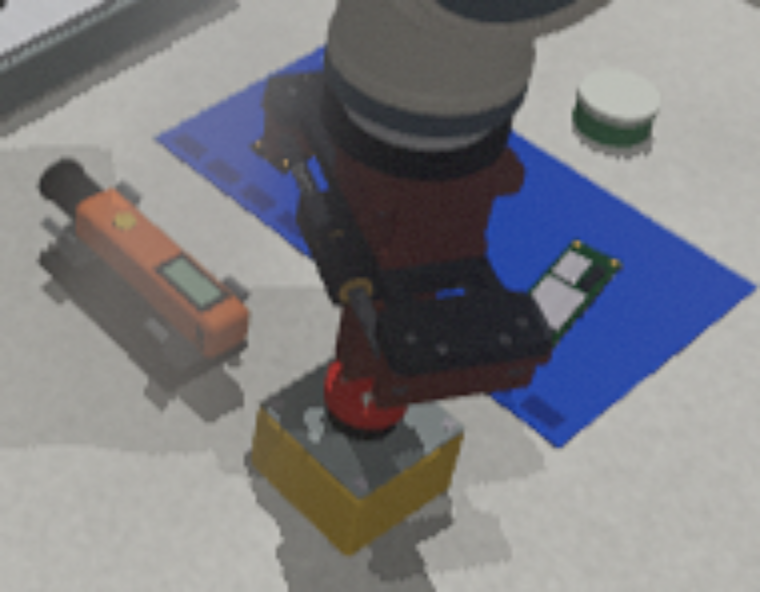

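Fingers stand over the cap, at about (320,305) in the full view. Pressing.

```bash
python3 -m creep '[{"tx":0,"ty":0,"tz":-5,"rx":0,"ry":0,"rz":0,"fingers":255},{"tx":0,"ty":0,"tz":-8,"rx":0,"ry":0,"rz":0,"fingers":255},{"tx":0,"ty":0,"tz":-10,"rx":0,"ry":0,"rz":0,"fingers":255},{"tx":0,"ty":0,"tz":-12,"rx":0,"ry":0,"rz":0,"fingers":255},{"tx":0,"ty":0,"tz":-13,"rx":0,"ry":0,"rz":0,"fingers":255},{"tx":0,"ty":0,"tz":-14,"rx":0,"ry":0,"rz":0,"fingers":255}]'
```

```text
t: 3.62
ee_pos: [432.7, -290.7, 87.1]
orientation: [-1.534, 0.396, -0.396]
ft_force: [-2.0, 3.2, 14.4]
width: 0.5
```

```bash
python3 -m creep '[{"tx":0,"ty":0,"tz":15,"rx":0,"ry":0,"rz":0.15,"fingers":255},{"tx":0,"ty":0,"tz":50,"rx":0,"ry":0,"rz":0.3,"fingers":255},{"tx":30,"ty":20,"tz":90,"rx":0,"ry":0,"rz":0.45,"fingers":40},{"tx":60,"ty":60,"tz":100,"rx":0,"ry":0,"rz":0.6,"fingers":40},{"tx":70,"ty":110,"tz":110,"rx":0,"ry":0,"rz":0.66,"fingers":60},{"tx":70,"ty":160,"tz":110,"rx":0,"ry":0,"rz":0.66,"fingers":60}]'
cat > meas.py <<'E'
from h import *
def matboards(d):
    hs=cv2.cvtColor(d["px"],cv2.COLOR_BGR2HSV)
    poly=np.array([[290,144],[403,147],[405,210],[289,208]],np.int32); hull=np.zeros(hs.shape[:2],np.uint8);cv2.fillConvexPoly(hull,poly,1);hull=cv2.erode(hull,np.ones((3,3)))
    nb=((hull>0)&~(((hs[...,0]>105)&(hs[...,0]<130)&(hs[...,1]>170)&(hs[...,2]>70)))).astype(np.uint8)
    for c in cv2.findContours(nb,cv2.RETR_EXTERNAL,cv2.CHAIN_APPROX_NONE)[0]:
        if cv2.contourArea(c)<100: continue
        P=plane(d,c[:,0],7)[:,:2].astype(np.float32); print("board px",c[:,0].mean(0).round(1),cv2.minAreaRect(P))
E
python3 - <<'E'
from meas import *
o,R=pose();print(o['qpos'].round(2));d=shot("top","pics/t2.png");s=shot("side","pics/s2.png");matboards(d)
a=cv2.resize(d["px"][130:275,285:415],None,fx=3,fy=4);b=cv2.resize(s["px"][215:360,230:420],None,fx=2.1,fy=4);cv2.imwrite("pics/t2c.png",np.hstack([a,b]))
E
```

```text
t: 4.38
ee_pos: [503.9, -129.5, 197.5]
orientation: [-1.568, -0.124, 0.121]
ft_force: [0.7, 0.6, -0.5]
width: 37.1
t 4.38 pos [ 503.9 -129.5  197.5] fingers [ 0.002 -0.001 -1.   ] jaw [-0.155  0.988 -0.001] x [0.988 0.155 0.002] F [ 0.7  0.6 -0.5] w 37.1
[-0.27  0.31  1.89  0.    0.94 -2.  ]
board px [349.5 185.6] ((617.370361328125, -213.2595672607422), (262.7167053222656, 164.3498992919922), 89.3124008178711)
```

View pics/t2c.png

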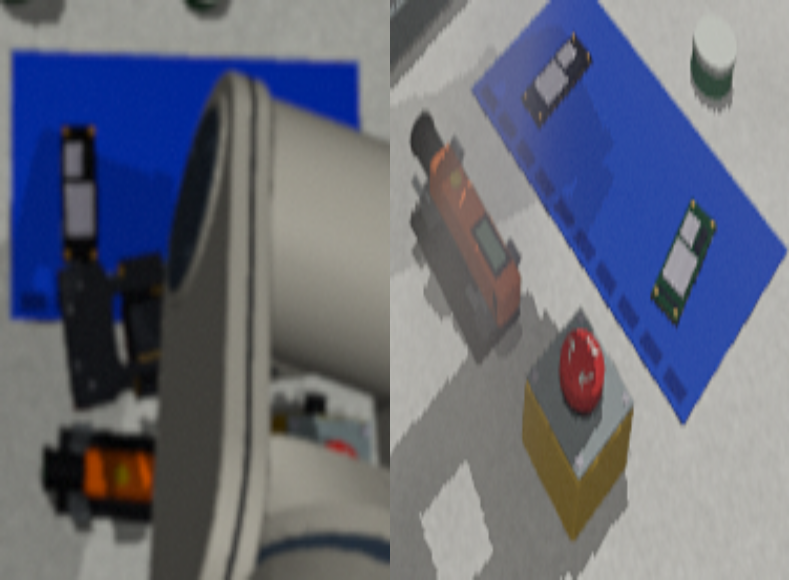

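```bash
python3 -m creep '[{"tx":20,"ty":-50,"tz":-20,"rx":0,"ry":0,"rz":0,"fingers":70},{"tx":45,"ty":-100,"tz":-45,"rx":0,"ry":0,"rz":0,"fingers":70},{"tx":77,"ty":-150,"tz":-70,"rx":0,"ry":0,"rz":0,"fingers":70},{"tx":77,"ty":-161.5,"tz":-110,"rx":0,"ry":0,"rz":0,"fingers":70},{"tx":77,"ty":-161.5,"tz":-155,"rx":0,"ry":0,"rz":0,"fingers":70},{"tx":77,"ty":-161.5,"tz":-160,"rx":0,"ry":0,"rz":0,"fingers":70},{"tx":77,"ty":-161.5,"tz":-160,"rx":0,"ry":0,"rz":0,"fingers":70}]'
python3 - <<'E'
from h import *
pose();s=shot("side");cv2.imwrite("pics/s3c.png",cv2.resize(s["px"][220:350,290:430],None,fx=5,fy=4.5,interpolation=cv2.INTER_CUBIC))
h=cv2.cvtColor(s["px"],cv2.COLOR_BGR2HSV);m=(((h[...,0]<6)|(h[...,0]>174))&(h[...,1]>150)&(h[...,2]>100)).astype(np.uint8);k=np.zeros_like(m);k[285:330,300:345]=m[285:330,300:345]
print(cv2.fitEllipse(rect(k)), proj(s,[433,-293,85])-proj(s,[433,-293,79]))
E
```

```text
t: 5.35
ee_pos: [579.8, -292.6, 37.2]
orientation: [-1.567, -0.122, 0.122]
ft_force: [0.3, -0.2, -0.0]
width: 63.6
t 5.35 pos [ 579.8 -292.6   37.2] fingers [ 0. -0. -1.] jaw [-0.155  0.988 -0.   ] x [0.988 0.155 0.   ] F [ 0.3 -0.2 -0. ] w 63.6
((321.2095031738281, 307.24578857421875), (16.61981201171875, 18.8221492767334), 115.47232055664062) [[ 0.38241905 -1.99179535]]
```

View pics/s3c.png

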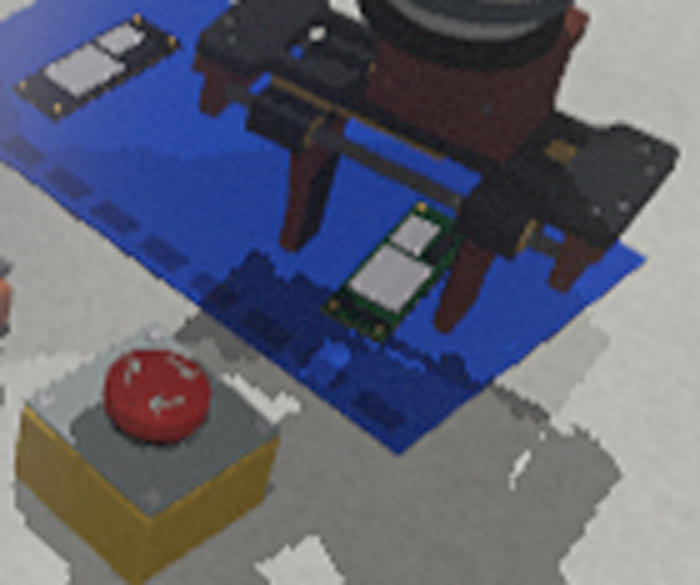

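The cap's centre moved down 2.6 px against 2.0 predicted, so it is latched. The fingers straddle the green board at about (370,280). Descending and gripping.

```bash
python3 -m creep '[{"tx":0,"ty":0,"tz":-13,"rx":0,"ry":0,"rz":0,"fingers":70},{"tx":0,"ty":0,"tz":-23,"rx":0,"ry":0,"rz":0,"fingers":70},{"tx":0,"ty":0,"tz":-26,"rx":0,"ry":0,"rz":0,"fingers":100},{"tx":0,"ty":0,"tz":-26,"rx":0,"ry":0,"rz":0,"fingers":130},{"tx":0,"ty":0,"tz":-26,"rx":0,"ry":0,"rz":0,"fingers":255},{"tx":0,"ty":0,"tz":-26,"rx":0,"ry":0,"rz":0,"fingers":255},{"tx":0,"ty":0,"tz":-26,"rx":0,"ry":0,"rz":0,"fingers":255},{"tx":0,"ty":0,"tz":-26,"rx":0,"ry":0,"rz":0,"fingers":255}]'
```

```text
t: 6.4
ee_pos: [579.5, -292.1, 10.7]
orientation: [-1.567, -0.122, 0.122]
ft_force: [1.0, 0.3, -0.2]
width: 29.0
```

```bash
python3 -m creep '[{"tx":0,"ty":0,"tz":10,"rx":0,"ry":0,"rz":0,"fingers":255},{"tx":0,"ty":0,"tz":35,"rx":0,"ry":0,"rz":0,"fingers":255},{"tx":0,"ty":0,"tz":75,"rx":0,"ry":0,"rz":0,"fingers":255},{"tx":0,"ty":30,"tz":110,"rx":0,"ry":0,"rz":0,"fingers":255},{"tx":0,"ty":80,"tz":130,"rx":0,"ry":0,"rz":-0.06,"fingers":255},{"tx":-3,"ty":135,"tz":130,"rx":0,"ry":0,"rz":-0.133,"fingers":255},{"tx":-6,"ty":190,"tz":130,"rx":0,"ry":0,"rz":-0.133,"fingers":255},{"tx":-9,"ty":240,"tz":130,"rx":0,"ry":0,"rz":-0.133,"fingers":255},{"tx":-10,"ty":270,"tz":130,"rx":0,"ry":0,"rz":-0.133,"fingers":255}]'
python3 - <<'E'
from h import *
pose();s=shot("side","pics/s4.png");d=shot("top")
cv2.imwrite("pics/s4c.png",np.hstack([cv2.resize(s["px"][100:360,180:430],None,fx=1.6,fy=1.6),cv2.resize(d["px"][100:360,160:410],None,fx=1.6,fy=1.6)]))
E
```

```text
t: 7.52
ee_pos: [569.2, -20.0, 141.5]
orientation: [-1.571, -0.019, 0.018]
ft_force: [0.5, 0.3, -0.3]
width: 29.6
t 7.53 pos [569.2 -20.  141.5] fingers [ 0.001  0.    -1.   ] jaw [-0.024  1.     0.   ] x [1.    0.024 0.001] F [ 0.5  0.3 -0.3] w 29.6
```

View pics/s4c.png

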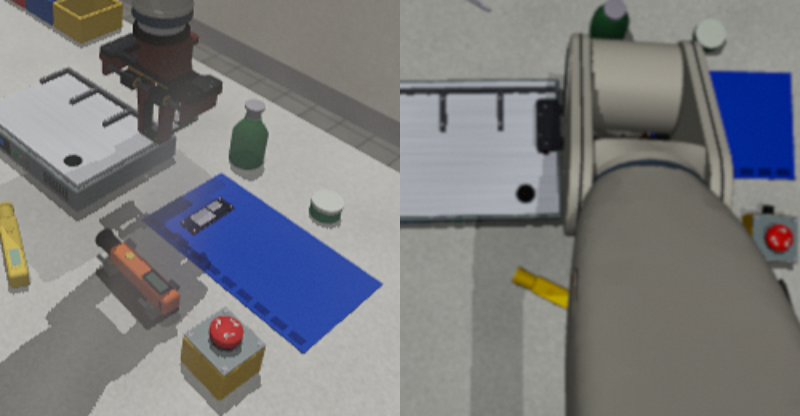

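```bash
python3 -m creep '[{"tx":-1,"ty":45,"tz":0,"rx":0,"ry":0,"rz":0,"fingers":255},{"tx":-2,"ty":95,"tz":0,"rx":0,"ry":0,"rz":0,"fingers":255},{"tx":-3,"ty":145,"tz":0,"rx":0,"ry":0,"rz":0,"fingers":255},{"tx":-4,"ty":195,"tz":0,"rx":0,"ry":0,"rz":0,"fingers":255},{"tx":-5,"ty":245,"tz":0,"rx":0,"ry":0,"rz":0,"fingers":255},{"tx":-6,"ty":280,"tz":-15,"rx":0,"ry":0,"rz":0,"fingers":255},{"tx":-6.5,"ty":294,"tz":-40,"rx":0,"ry":0,"rz":0,"fingers":255},{"tx":-6.5,"ty":294,"tz":-60,"rx":0,"ry":0,"rz":0,"fingers":255},{"tx":-6.5,"ty":294,"tz":-60,"rx":0,"ry":0,"rz":0,"fingers":255}]'
python3 - <<'E'
from h import *
pose();s=shot("side");d=shot("top")
cv2.imwrite("pics/s5c.png",np.hstack([cv2.resize(s["px"][100:260,140:300],None,fx=2.4,fy=2.4),cv2.resize(d["px"][130:290,120:280],None,fx=2.4,fy=2.4)]))
E
```

```text
t: 8.75
ee_pos: [562.2, 270.1, 79.1]
orientation: [-1.572, -0.014, 0.019]
ft_force: [0.3, -0.1, -1.1]
width: 30.2
t 8.75 pos [562.2 270.1  79.1] fingers [-0.003 -0.002 -1.   ] jaw [-0.021  1.    -0.002] x [ 1.     0.021 -0.003] F [ 0.3 -0.1 -1.1] w 30.2
```

View pics/s5c.png

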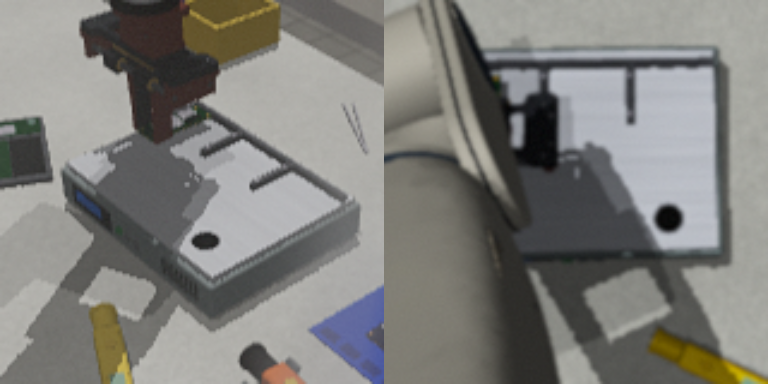

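```bash
python3 -m creep '[{"tx":0,"ty":0,"tz":-6,"rx":0,"ry":0,"rz":0,"fingers":255},{"tx":0,"ty":0,"tz":-11,"rx":0,"ry":0,"rz":0,"fingers":255},{"tx":0,"ty":0,"tz":-13,"rx":0,"ry":0,"rz":0,"fingers":255},{"tx":0,"ty":0,"tz":-13,"rx":0,"ry":0,"rz":0,"fingers":255}]'
```

```text
t: 9.35
ee_pos: [563.0, 271.7, 67.6]
orientation: [-1.571, -0.017, 0.018]
ft_force: [0.7, 0.1, -0.4]
width: 29.5
```

```bash
python3 -m creep '[{"tx":0,"ty":0,"tz":-2,"rx":0,"ry":0,"rz":0,"fingers":255},{"tx":0,"ty":0,"tz":-3,"rx":0,"ry":0,"rz":0,"fingers":255},{"tx":3,"ty":3,"tz":-3,"rx":0,"ry":0,"rz":0,"fingers":255},{"tx":6,"ty":6,"tz":-3,"rx":0,"ry":0,"rz":0,"fingers":255},{"tx":6,"ty":7,"tz":-3,"rx":0,"ry":0,"rz":0,"fingers":255}]'
```

```text
t: 9.98
ee_pos: [569.8, 279.1, 64.9]
orientation: [-1.57, -0.018, 0.017]
ft_force: [1.4, -1.2, 2.7]
width: 29.8
```

```bash
python3 -m creep '[{"tx":1,"ty":1,"tz":0,"rx":0,"ry":0,"rz":0,"fingers":255},{"tx":2,"ty":2,"tz":0,"rx":0,"ry":0,"rz":0,"fingers":255}]'; python3 -m creep '[{"tx":1,"ty":1,"tz":0,"rx":0,"ry":0,"rz":0,"fingers":255},{"tx":1,"ty":1,"tz":0,"rx":0,"ry":0,"rz":0,"fingers":255}]'
```

```text
t: 10.22
ee_pos: [570.9, 280.6, 64.7]
orientation: [-1.571, -0.017, 0.018]
ft_force: [-2.2, -2.8, 5.5]
width: 29.4
t: 10.48
ee_pos: [572.0, 281.8, 64.8]
orientation: [-1.571, -0.017, 0.017]
ft_force: [-0.8, -1.5, 5.1]
width: 29.8
```

```bash
python3 -m creep '[{"tx":1,"ty":1,"tz":0.5,"rx":0,"ry":0,"rz":0,"fingers":255},{"tx":1,"ty":1,"tz":0.5,"rx":0,"ry":0,"rz":0,"fingers":255}]';python3 -m creep '[{"tx":1,"ty":1,"tz":0,"rx":0,"ry":0,"rz":0,"fingers":255},{"tx":1,"ty":1,"tz":0,"rx":0,"ry":0,"rz":0,"fingers":255}]'
```

```text
t: 10.72
ee_pos: [572.3, 282.5, 64.8]
orientation: [-1.571, -0.016, 0.019]
ft_force: [-4.6, -2.5, 4.4]
width: 29.4
t: 10.98
ee_pos: [572.4, 282.6, 64.7]
orientation: [-1.573, -0.014, 0.021]
ft_force: [-6.8, -5.7, 6.1]
width: 29.4
```

```bash
python3 -m creep '[{"tx":0,"ty":0,"tz":0,"rx":0,"ry":0,"rz":0,"fingers":100},{"tx":0,"ty":0,"tz":0,"rx":0,"ry":0,"rz":0,"fingers":100},{"tx":0,"ty":0,"tz":0,"rx":0,"ry":0,"rz":0,"fingers":100},{"tx":0,"ty":0,"tz":0,"rx":0,"ry":0,"rz":0,"fingers":100},{"tx":0,"ty":0,"tz":20,"rx":0,"ry":0,"rz":0,"fingers":100},{"tx":-10,"ty":-20,"tz":60,"rx":0,"ry":0,"rz":0,"fingers":100},{"tx":-20,"ty":-70,"tz":80,"rx":0,"ry":0,"rz":0,"fingers":80},{"tx":-30,"ty":-120,"tz":80,"rx":0,"ry":0,"rz":0,"fingers":70},{"tx":-30,"ty":-175,"tz":80,"rx":0,"ry":0,"rz":0,"fingers":70}]'
python3 - <<'E'
from meas import *
o,R=pose();print(o['qpos'].round(2));s=shot("side");d=shot("top");matboards(d)
cv2.imwrite("pics/s6c.png",np.hstack([cv2.resize(s["px"][130:230,150:300],None,fx=2.6,fy=4),cv2.resize(d["px"][130:230,140:270],None,fx=3,fy=4)]))
E
```

```text
t: 12.1
ee_pos: [544.0, 107.8, 147.2]
orientation: [-1.57, -0.02, 0.016]
ft_force: [1.0, -0.1, 0.3]
width: 63.6
t 12.1 pos [544.  107.8 147.2] fingers [ 0.002  0.    -1.   ] jaw [-0.023  1.     0.   ] x [1.    0.023 0.002] F [ 1.  -0.1  0.3] w 63.6
[ 0.17  0.43  1.85  0.    0.86 -1.42]
board px [311.  177.8] ((615.02783203125, -100.10723876953125), (90.17195129394531, 29.793445587158203), 0.630142331123352)
```

View pics/s6c.png

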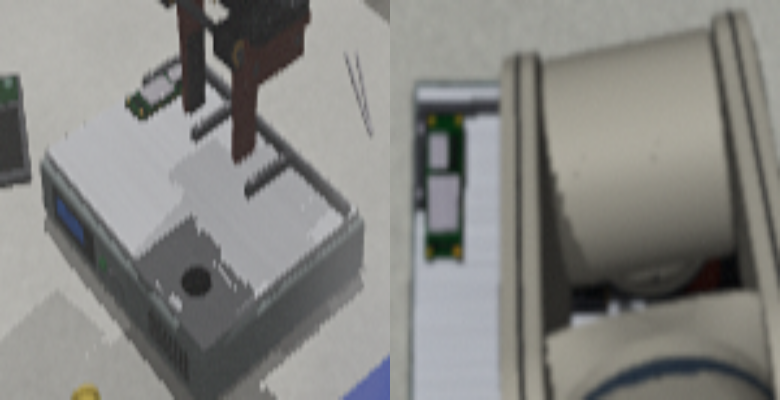

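```bash
python3 -m creep '[{"tx":8,"ty":-50,"tz":0,"rx":0,"ry":0,"rz":-0.01,"fingers":70},{"tx":17,"ty":-100,"tz":0,"rx":0,"ry":0,"rz":-0.01,"fingers":70},{"tx":26,"ty":-150,"tz":0,"rx":0,"ry":0,"rz":-0.01,"fingers":70},{"tx":37,"ty":-200,"tz":-20,"rx":0,"ry":0,"rz":-0.01,"fingers":70},{"tx":37,"ty":-208,"tz":-65,"rx":0,"ry":0,"rz":-0.01,"fingers":70},{"tx":37,"ty":-208,"tz":-100,"rx":0,"ry":0,"rz":-0.01,"fingers":70},{"tx":37,"ty":-208,"tz":-110,"rx":0,"ry":0,"rz":-0.01,"fingers":70},{"tx":37,"ty":-208,"tz":-110,"rx":0,"ry":0,"rz":-0.01,"fingers":70}]'
python3 - <<'E'
from h import *
pose();s=shot("side");cv2.imwrite("pics/s7c.png",cv2.resize(s["px"][190:330,260:430],None,fx=4,fy=4,interpolation=cv2.INTER_CUBIC))
E
```

```text
t: 13.2
ee_pos: [581.6, -98.7, 35.7]
orientation: [-1.571, -0.01, 0.01]
ft_force: [0.5, -0.1, 0.1]
width: 63.8
t 13.2 pos [581.6 -98.7  35.7] fingers [ 0.  0. -1.] jaw [-0.013  1.     0.   ] x [1.    0.013 0.   ] F [ 0.5 -0.1  0.1] w 63.8
```

View pics/s7c.png

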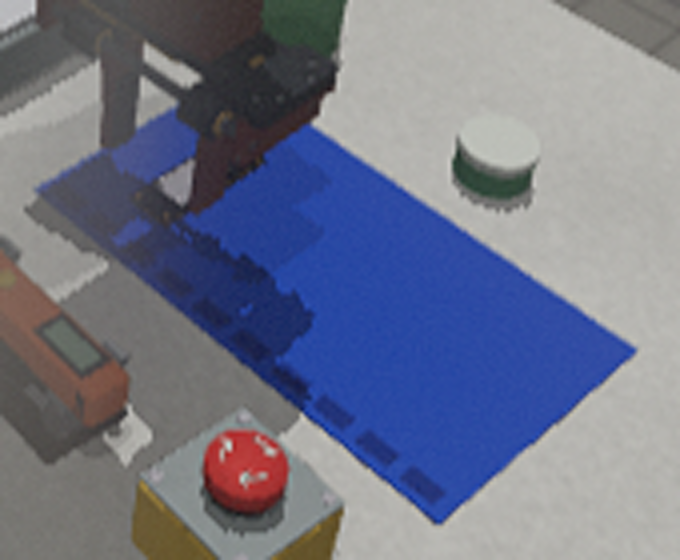

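```bash
python3 -m creep '[{"tx":0,"ty":0,"tz":-13,"rx":0,"ry":0,"rz":0,"fingers":70},{"tx":0,"ty":-1,"tz":-22,"rx":0,"ry":0,"rz":0,"fingers":70},{"tx":0,"ty":-1,"tz":-25,"rx":0,"ry":0,"rz":0,"fingers":100},{"tx":0,"ty":-1,"tz":-25,"rx":0,"ry":0,"rz":0,"fingers":130},{"tx":0,"ty":-1,"tz":-25,"rx":0,"ry":0,"rz":0,"fingers":255},{"tx":0,"ty":-1,"tz":-25,"rx":0,"ry":0,"rz":0,"fingers":255},{"tx":0,"ty":-1,"tz":-25,"rx":0,"ry":0,"rz":0,"fingers":255},{"tx":0,"ty":-1,"tz":-25,"rx":0,"ry":0,"rz":0,"fingers":255}]'
```

```text
t: 14.25
ee_pos: [581.3, -100.2, 10.4]
orientation: [-1.571, -0.01, 0.009]
ft_force: [0.3, 0.1, 5.0]
width: 29.4
```

```bash
python3 -m creep '[{"tx":0,"ty":0,"tz":10,"rx":0,"ry":0,"rz":0,"fingers":255},{"tx":0,"ty":0,"tz":35,"rx":0,"ry":0,"rz":0,"fingers":255},{"tx":0,"ty":10,"tz":80,"rx":0,"ry":0,"rz":0.01,"fingers":255},{"tx":-3,"ty":50,"tz":110,"rx":0,"ry":0,"rz":0.01,"fingers":255},{"tx":-6,"ty":100,"tz":115,"rx":0,"ry":0,"rz":0.01,"fingers":255},{"tx":-9,"ty":150,"tz":115,"rx":0,"ry":0,"rz":0.01,"fingers":255},{"tx":-12,"ty":200,"tz":115,"rx":0,"ry":0,"rz":0.01,"fingers":255},{"tx":-15,"ty":250,"tz":115,"rx":0,"ry":0,"rz":0.01,"fingers":255},{"tx":-15,"ty":286,"tz":100,"rx":0,"ry":0,"rz":0.01,"fingers":255},{"tx":-15,"ty":286,"tz":75,"rx":0,"ry":0,"rz":0.01,"fingers":255}]'
python3 - <<'E'
from h import *
pose();s=shot("side");d=shot("top")
cv2.imwrite("pics/s8c.png",np.hstack([cv2.resize(s["px"][100:260,140:300],None,fx=2.4,fy=2.4),cv2.resize(d["px"][130:290,120:280],None,fx=2.4,fy=2.4)]))
E
```

```text
t: 15.5
ee_pos: [566.4, 188.6, 85.8]
orientation: [-1.57, -0.022, 0.018]
ft_force: [0.3, -0.7, -1.2]
width: 29.5
t 15.5 pos [566.4 188.6  85.8] fingers [ 0.002  0.001 -1.   ] jaw [-0.026  1.     0.001] x [1.    0.026 0.002] F [ 0.3 -0.7 -1.2] w 29.5
```

View pics/s8c.png

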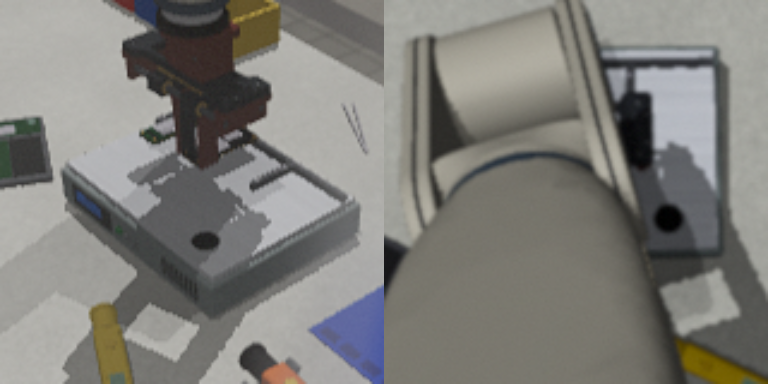

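```bash
python3 -m creep '[{"tx":0,"ty":-2,"tz":-10,"rx":0,"ry":0,"rz":0,"fingers":255},{"tx":0,"ty":-2,"tz":-17,"rx":0,"ry":0,"rz":0,"fingers":255},{"tx":0,"ty":-2,"tz":-19,"rx":0,"ry":0,"rz":0,"fingers":255},{"tx":0,"ty":-2,"tz":-20,"rx":0,"ry":0,"rz":0,"fingers":255},{"tx":0,"ty":-2,"tz":-20,"rx":0,"ry":0,"rz":0,"fingers":255}]'
```

```text
t: 16.23
ee_pos: [566.3, 183.7, 65.4]
orientation: [-1.571, -0.018, 0.017]
ft_force: [0.4, 0.2, -0.7]
width: 30.0
```

```bash
python3 -m creep '[{"tx":2,"ty":3,"tz":-0.5,"rx":0,"ry":0,"rz":0,"fingers":255},{"tx":4,"ty":6,"tz":-0.5,"rx":0,"ry":0,"rz":0,"fingers":255},{"tx":6,"ty":8,"tz":-0.5,"rx":0,"ry":0,"rz":0,"fingers":255},{"tx":6,"ty":8,"tz":-0.5,"rx":0,"ry":0,"rz":0,"fingers":255}]'; python3 -m creep '[{"tx":1,"ty":1,"tz":0,"rx":0,"ry":0,"rz":0,"fingers":255},{"tx":2,"ty":2,"tz":0,"rx":0,"ry":0,"rz":0,"fingers":255},{"tx":2,"ty":2,"tz":0,"rx":0,"ry":0,"rz":0,"fingers":255}]'
```

```text
t: 16.73
ee_pos: [572.3, 192.1, 64.7]
orientation: [-1.571, -0.018, 0.018]
ft_force: [-0.7, -0.6, 0.1]
width: 29.3
t: 17.1
ee_pos: [573.8, 193.7, 64.5]
orientation: [-1.571, -0.017, 0.018]
ft_force: [-1.0, 0.2, 0.5]
width: 29.4
```

```bash
for i in 1 2 3; do python3 -m creep '[{"tx":1,"ty":1,"tz":0,"rx":0,"ry":0,"rz":0,"fingers":255},{"tx":1,"ty":1,"tz":0,"rx":0,"ry":0,"rz":0,"fingers":255}]' | grep -E 'ee_pos|ft'; done
```

```text
ee_pos: [573.9, 194.1, 64.4]
ft_force: [-3.8, -3.0, 3.7]
ee_pos: [574.0, 194.3, 64.4]
ft_force: [-6.0, -7.2, 6.0]
ee_pos: [574.0, 194.5, 64.4]
ft_force: [-9.2, -9.9, 9.7]
```

```bash
python3 -m creep '[{"tx":0,"ty":0,"tz":0,"rx":0,"ry":0,"rz":0,"fingers":100},{"tx":0,"ty":0,"tz":0,"rx":0,"ry":0,"rz":0,"fingers":100},{"tx":0,"ty":0,"tz":0,"rx":0,"ry":0,"rz":0,"fingers":100},{"tx":0,"ty":0,"tz":0,"rx":0,"ry":0,"rz":0,"fingers":100},{"tx":0,"ty":0,"tz":20,"rx":0,"ry":0,"rz":0,"fingers":100},{"tx":-10,"ty":-20,"tz":60,"rx":0,"ry":0,"rz":0,"fingers":100},{"tx":-20,"ty":-70,"tz":80,"rx":0,"ry":0,"rz":0,"fingers":120},{"tx":-30,"ty":-120,"tz":80,"rx":0,"ry":0,"rz":0,"fingers":150},{"tx":-30,"ty":-175,"tz":80,"rx":0,"ry":0,"rz":0,"fingers":255},{"tx":-30,"ty":-225,"tz":80,"rx":0,"ry":0,"rz":0,"fingers":255}]'
python3 - <<'E'
from meas import *
o,R=pose();s=shot("side");d=shot("top","pics/t9.png")
cv2.imwrite("pics/s9c.png",np.hstack([cv2.resize(s["px"][130:230,150:300],None,fx=2.6,fy=4),cv2.resize(d["px"][140:240,140:240],None,fx=4,fy=4,interpolation=cv2.INTER_CUBIC)]))
E
```

```text
t: 19.1
ee_pos: [547.5, -29.9, 146.4]
orientation: [-1.571, -0.019, 0.016]
ft_force: [1.5, -0.3, -0.0]
width: 20.4
t 19.1 pos [547.5 -29.9 146.4] fingers [ 0.002 -0.    -1.   ] jaw [-0.022  1.    -0.   ] x [1.    0.022 0.002] F [ 1.5 -0.3 -0. ] w 20.4
```

View pics/s9c.png

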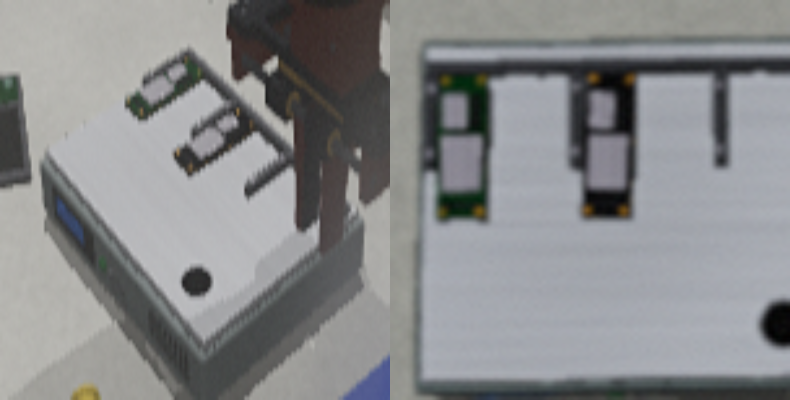

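Both boards look home: green at about (155,176) and black at (292/1.0→ top 152–176, 195) in the top view. I'll confirm with light nudges, starting with the black board's right edge.

```bash
python3 -m creep '[{"tx":20,"ty":50,"tz":0,"rx":0,"ry":0,"rz":0,"fingers":255},{"tx":40,"ty":100,"tz":0,"rx":0,"ry":0,"rz":0,"fingers":255},{"tx":65,"ty":150,"tz":0,"rx":0,"ry":0,"rz":0,"fingers":255},{"tx":65,"ty":180,"tz":-20,"rx":0,"ry":0,"rz":0,"fingers":255},{"tx":65,"ty":181,"tz":-60,"rx":0,"ry":0,"rz":0,"fingers":255},{"tx":65,"ty":181,"tz":-77,"rx":0,"ry":0,"rz":0,"fingers":255},{"tx":65,"ty":181,"tz":-80,"rx":0,"ry":0,"rz":0,"fingers":255}]'; python3 -m creep '[{"tx":0,"ty":3,"tz":0,"rx":0,"ry":0,"rz":0,"fingers":255},{"tx":0,"ty":6,"tz":0,"rx":0,"ry":0,"rz":0,"fingers":255},{"tx":0,"ty":8,"tz":0,"rx":0,"ry":0,"rz":0,"fingers":255},{"tx":0,"ty":8,"tz":0,"rx":0,"ry":0,"rz":0,"fingers":255}]'
```

```text
t: 20.08
ee_pos: [611.7, 153.0, 64.4]
orientation: [-1.571, -0.016, 0.018]
ft_force: [0.3, 0.4, -0.5]
width: 0.3
t: 20.58
ee_pos: [612.3, 160.9, 65.2]
orientation: [-1.571, -0.018, 0.017]
ft_force: [0.4, -0.1, 0.4]
width: 0.4
```

```bash
for i in 1 2 3; do python3 -m creep '[{"tx":0,"ty":1,"tz":0,"rx":0,"ry":0,"rz":0,"fingers":255},{"tx":0,"ty":2,"tz":0,"rx":0,"ry":0,"rz":0,"fingers":255},{"tx":0,"ty":2,"tz":0,"rx":0,"ry":0,"rz":0,"fingers":255}]' | grep -E 'ee_pos|ft'; done
```

```text
ee_pos: [612.0, 162.8, 64.6]
ft_force: [-1.0, 0.6, 0.4]
ee_pos: [612.1, 164.9, 64.7]
ft_force: [-0.3, 0.5, -0.3]
ee_pos: [612.1, 166.9, 64.7]
ft_force: [0.6, -0.9, 0.1]
```

```bash
for i in 1 2 3 4; do python3 -m creep '[{"tx":0,"ty":1,"tz":0,"rx":0,"ry":0,"rz":0,"fingers":255},{"tx":0,"ty":1.5,"tz":0,"rx":0,"ry":0,"rz":0,"fingers":255},{"tx":0,"ty":1.5,"tz":0,"rx":0,"ry":0,"rz":0,"fingers":255}]' | grep -E 'ee_pos|ft'; done
```

```text
ee_pos: [612.1, 168.3, 64.7]
ft_force: [-0.3, -0.5, 0.4]
ee_pos: [612.1, 169.8, 64.7]
ft_force: [0.3, -0.3, 0.3]
ee_pos: [612.2, 171.2, 64.7]
ft_force: [1.1, -1.8, -0.2]
ee_pos: [612.2, 171.4, 64.7]
ft_force: [1.9, -7.7, 1.3]
```

```bash
python3 -m creep '[{"tx":0,"ty":-5,"tz":0,"rx":0,"ry":0,"rz":0,"fingers":255},{"tx":-2,"ty":-6,"tz":25,"rx":0,"ry":0,"rz":0,"fingers":255},{"tx":-45,"ty":0,"tz":25,"rx":0,"ry":0,"rz":0,"fingers":255},{"tx":-70,"ty":22,"tz":20,"rx":0,"ry":0,"rz":0,"fingers":255},{"tx":-70,"ty":22,"tz":3,"rx":0,"ry":0,"rz":0,"fingers":255},{"tx":-70,"ty":22,"tz":0.5,"rx":0,"ry":0,"rz":0,"fingers":255},{"tx":-66,"ty":22,"tz":0.5,"rx":0,"ry":0,"rz":0,"fingers":255},{"tx":-63,"ty":22,"tz":0.5,"rx":0,"ry":0,"rz":0,"fingers":255},{"tx":-63,"ty":22,"tz":0.5,"rx":0,"ry":0,"rz":0,"fingers":255}]'; for i in 1 2 3; do python3 -m creep '[{"tx":1,"ty":0,"tz":0,"rx":0,"ry":0,"rz":0,"fingers":255},{"tx":1.5,"ty":0,"tz":0,"rx":0,"ry":0,"rz":0,"fingers":255},{"tx":1.5,"ty":0,"tz":0,"rx":0,"ry":0,"rz":0,"fingers":255}]' | grep -E 'ee_pos|ft'; done
```

```text
t: 24.32
ee_pos: [550.0, 194.5, 65.1]
orientation: [-1.571, -0.017, 0.016]
ft_force: [-0.3, -0.1, -0.6]
width: 0.7
ee_pos: [550.6, 194.8, 65.2]
ft_force: [-0.1, -0.5, 0.0]
ee_pos: [551.3, 194.8, 65.1]
ft_force: [-4.3, -0.1, 3.4]
ee_pos: [551.5, 194.7, 65.0]
ft_force: [-9.1, 1.0, 6.2]
```

```bash
python3 -m creep '[{"tx":-6,"ty":0,"tz":0,"rx":0,"ry":0,"rz":0,"fingers":255},{"tx":-10,"ty":30,"tz":5,"rx":0,"ry":0,"rz":0,"fingers":255},{"tx":-10,"ty":75,"tz":3,"rx":0,"ry":0,"rz":0,"fingers":255},{"tx":-9,"ty":87,"tz":0,"rx":0,"ry":0,"rz":0,"fingers":255},{"tx":-7,"ty":87,"tz":0,"rx":0,"ry":0,"rz":0,"fingers":255},{"tx":-5,"ty":87,"tz":0,"rx":0,"ry":0,"rz":0,"fingers":255},{"tx":-5,"ty":87,"tz":0,"rx":0,"ry":0,"rz":0,"fingers":255}]'; for i in 1 2 3; do python3 -m creep '[{"tx":1,"ty":0,"tz":0,"rx":0,"ry":0,"rz":0,"fingers":255},{"tx":1.5,"ty":0,"tz":0,"rx":0,"ry":0,"rz":0,"fingers":255},{"tx":1.5,"ty":0,"tz":0,"rx":0,"ry":0,"rz":0,"fingers":255}]' | grep -E 'ee_pos|ft'; done
```

```text
t: 26.32
ee_pos: [548.9, 280.7, 65.2]
orientation: [-1.571, -0.016, 0.016]
ft_force: [-0.6, -0.4, -0.4]
width: 0.2
ee_pos: [549.3, 281.2, 65.0]
ft_force: [-3.0, -2.2, 1.5]
ee_pos: [549.5, 281.2, 64.9]
ft_force: [-8.2, -1.7, 5.0]
ee_pos: [549.6, 281.2, 64.9]
ft_force: [-13.0, -1.9, 8.1]
```

```bash
python3 -m creep '[{"tx":-6,"ty":0,"tz":0,"rx":0,"ry":0,"rz":0,"fingers":255},{"tx":-6,"ty":-10,"tz":25,"rx":0,"ry":0,"rz":0,"fingers":255},{"tx":30,"ty":-35,"tz":25,"rx":0,"ry":0,"rz":0,"fingers":255},{"tx":60,"ty":-36,"tz":20,"rx":0,"ry":0,"rz":0,"fingers":255},{"tx":60,"ty":-36,"tz":3,"rx":0,"ry":0,"rz":0,"fingers":255},{"tx":60,"ty":-34,"tz":0.5,"rx":0,"ry":0,"rz":0,"fingers":255},{"tx":60,"ty":-28,"tz":0.5,"rx":0,"ry":0,"rz":0,"fingers":255},{"tx":60,"ty":-25,"tz":0.5,"rx":0,"ry":0,"rz":0,"fingers":255},{"tx":60,"ty":-25,"tz":0.5,"rx":0,"ry":0,"rz":0,"fingers":255}]'; for i in 1 2 3; do python3 -m creep '[{"tx":0,"ty":1,"tz":0,"rx":0,"ry":0,"rz":0,"fingers":255},{"tx":0,"ty":1.5,"tz":0,"rx":0,"ry":0,"rz":0,"fingers":255},{"tx":0,"ty":1.5,"tz":0,"rx":0,"ry":0,"rz":0,"fingers":255}]' | grep -E 'ee_pos|ft'; done
```

```text
t: 28.58
ee_pos: [612.5, 257.5, 65.6]
orientation: [-1.571, -0.018, 0.018]
ft_force: [-0.4, -0.4, -0.8]
width: 0.4
ee_pos: [613.1, 258.3, 65.7]
ft_force: [0.3, -0.4, 0.2]
ee_pos: [613.2, 259.3, 65.6]
ft_force: [1.8, -4.1, 0.5]
ee_pos: [613.2, 259.6, 65.7]
ft_force: [2.3, -9.2, 1.4]
```

```bash
python3 -m creep '[{"tx":0,"ty":-5,"tz":0,"rx":0,"ry":0,"rz":0,"fingers":255},{"tx":0,"ty":-8,"tz":40,"rx":0,"ry":0,"rz":0,"fingers":255},{"tx":-10,"ty":-30,"tz":85,"rx":0,"ry":0,"rz":-0.05,"fingers":255},{"tx":-20,"ty":-85,"tz":95,"rx":0,"ry":0,"rz":-0.1,"fingers":150},{"tx":-35,"ty":-140,"tz":95,"rx":0,"ry":0,"rz":-0.2,"fingers":100},{"tx":-50,"ty":-195,"tz":95,"rx":0,"ry":0,"rz":-0.3,"fingers":50},{"tx":-70,"ty":-250,"tz":95,"rx":0,"ry":0,"rz":-0.4,"fingers":50},{"tx":-90,"ty":-305,"tz":95,"rx":0,"ry":0,"rz":-0.5,"fingers":50},{"tx":-110,"ty":-360,"tz":95,"rx":0,"ry":0,"rz":-0.55,"fingers":50},{"tx":-130,"ty":-415,"tz":90,"rx":0,"ry":0,"rz":-0.55,"fingers":50}]'
python3 - <<'E'
from h import *
o,R=pose(); d=shot("top","pics/t10.png"); 
g=cv2.resize(d["px"][140:240,140:240],None,fx=5,fy=5,interpolation=cv2.INTER_CUBIC);cv2.imwrite("pics/t10c.png",g)
E
```

```text
t: 30.95
ee_pos: [482.8, -155.1, 156.2]
orientation: [-1.53, 0.413, -0.415]
ft_force: [1.4, -0.5, 0.8]
width: 67.1
t 30.95 pos [ 482.8 -155.1  156.2] fingers [ 0.002  0.    -1.   ] jaw [0.504 0.864 0.001] x [ 0.864 -0.504  0.002] F [ 1.4 -0.5  0.8] w 67.1
```

View pics/t10c.png

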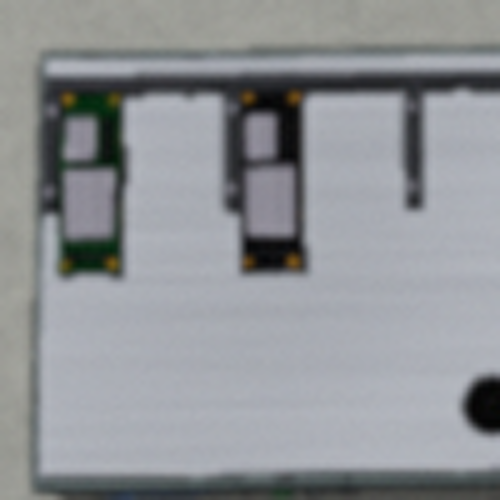

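The boards sit against the end rail and their side stops (green at x≈149–164, black at x≈188–201 in the top view). Next is the mushroom twist.

```bash
python3 -m creep '[{"tx":-17,"ty":-50,"tz":0,"rx":0,"ry":0,"rz":0,"fingers":40},{"tx":-35,"ty":-100,"tz":-10,"rx":0,"ry":0,"rz":0,"fingers":40},{"tx":-50,"ty":-137,"tz":-30,"rx":0,"ry":0,"rz":0,"fingers":40},{"tx":-50,"ty":-137,"tz":-45,"rx":0,"ry":0,"rz":0,"fingers":40},{"tx":-50,"ty":-137,"tz":-45,"rx":0,"ry":0,"rz":0,"fingers":40}]'
python3 - <<'E'
from h import *
pose();s=shot("side");cv2.imwrite("pics/s11c.png",cv2.resize(s["px"][220:360,240:420],None,fx=4,fy=4,interpolation=cv2.INTER_CUBIC))
E
```

```text
t: 31.62
ee_pos: [432.5, -289.7, 109.7]
orientation: [-1.529, 0.416, -0.412]
ft_force: [1.1, 0.9, 0.2]
width: 74.0
t 31.62 pos [ 432.5 -289.7  109.7] fingers [-0.002  0.002 -1.   ] jaw [0.504 0.864 0.001] x [ 0.864 -0.504 -0.003] F [1.1 0.9 0.2] w 74.0
```

View pics/s11c.png

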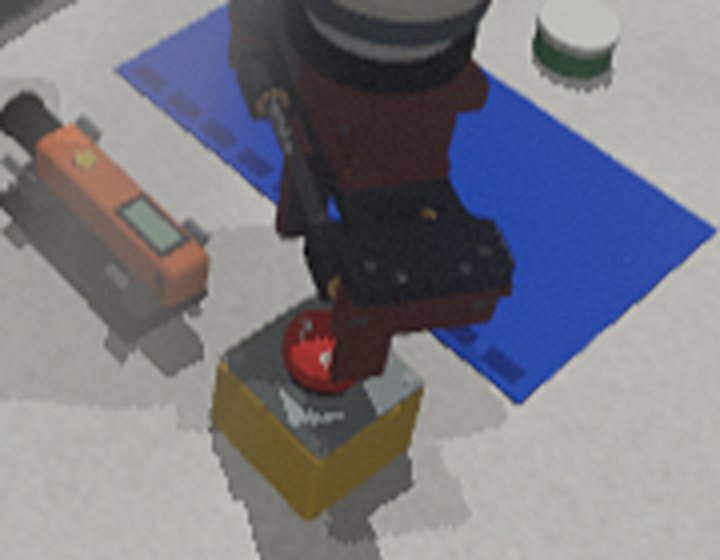

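```bash
python3 -m creep '[{"tx":0,"ty":0,"tz":-20,"rx":0,"ry":0,"rz":0,"fingers":40},{"tx":0,"ty":0,"tz":-33,"rx":0,"ry":0,"rz":0,"fingers":40},{"tx":0,"ty":0,"tz":-36,"rx":0,"ry":0,"rz":0,"fingers":60},{"tx":0,"ty":0,"tz":-36,"rx":0,"ry":0,"rz":0,"fingers":100},{"tx":0,"ty":0,"tz":-36,"rx":0,"ry":0,"rz":0,"fingers":120},{"tx":0,"ty":0,"tz":-36,"rx":0,"ry":0,"rz":0,"fingers":140},{"tx":0,"ty":0,"tz":-36,"rx":0,"ry":0,"rz":0,"fingers":255},{"tx":0,"ty":0,"tz":-36,"rx":0,"ry":0,"rz":0,"fingers":255},{"tx":0,"ty":0,"tz":-36,"rx":0,"ry":0,"rz":0,"fingers":255}]'
```

```text
t: 32.8
ee_pos: [431.8, -293.7, 75.3]
orientation: [-1.535, 0.413, -0.413]
ft_force: [-10.8, -17.6, 1.4]
width: 38.6
```

```bash
python3 -m creep '[{"tx":-1,"ty":-1.7,"tz":-1,"rx":0,"ry":0,"rz":0,"fingers":255},{"tx":-1,"ty":-1.7,"tz":-1,"rx":0,"ry":0,"rz":0,"fingers":255}]'; python3 -m creep '[{"tx":0,"ty":0,"tz":0,"rx":0,"ry":0,"rz":-0.15,"fingers":255},{"tx":0,"ty":0,"tz":0,"rx":0,"ry":0,"rz":-0.3,"fingers":255},{"tx":0,"ty":0,"tz":0,"rx":0,"ry":0,"rz":-0.45,"fingers":255},{"tx":0,"ty":0,"tz":0,"rx":0,"ry":0,"rz":-0.6,"fingers":255},{"tx":0,"ty":0,"tz":0,"rx":0,"ry":0,"rz":-0.75,"fingers":255},{"tx":0,"ty":0,"tz":0,"rx":0,"ry":0,"rz":-0.92,"fingers":255},{"tx":0,"ty":0,"tz":0,"rx":0,"ry":0,"rz":-0.92,"fingers":255}]';python3 -c "
from h import *
pose();s=shot('side');cv2.imwrite('pics/s12c.png',cv2.resize(s['px'][220:360,240:420],None,fx=4,fy=4))"
```

```text
t: 33.05
ee_pos: [431.7, -294.0, 75.1]
orientation: [-1.533, 0.413, -0.414]
ft_force: [-6.1, -5.2, 12.4]
width: 38.6
t: 33.92
ee_pos: [432.3, -293.6, 75.2]
orientation: [-1.265, 1.117, -1.121]
ft_force: [-5.2, -3.1, 10.6]
width: 38.7
t 33.92 pos [ 432.3 -293.6   75.2] fingers [ 0.001 -0.002 -1.   ] jaw [0.993 0.122 0.001] x [ 0.122 -0.993  0.002] F [-5.2 -3.1 10.6] w 38.7
```

View pics/s12c.png

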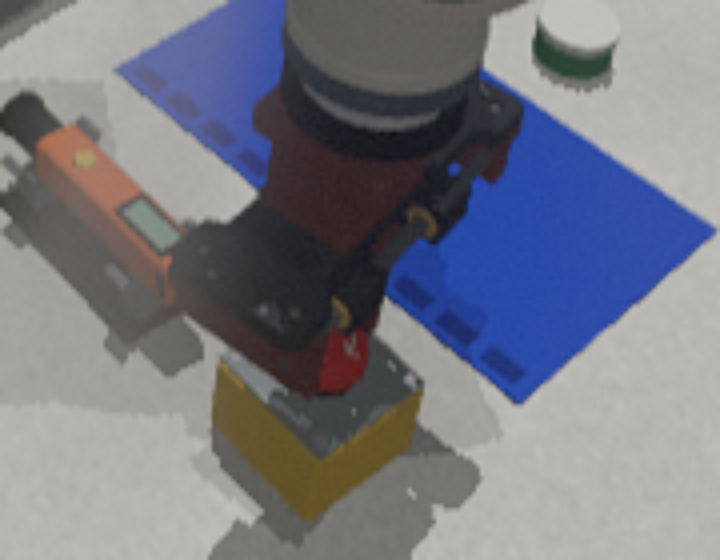

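```bash
python3 -m creep '[{"tx":0,"ty":0,"tz":0,"rx":0,"ry":0,"rz":0,"fingers":30},{"tx":0,"ty":0,"tz":0,"rx":0,"ry":0,"rz":0,"fingers":30},{"tx":0,"ty":0,"tz":0,"rx":0,"ry":0,"rz":0,"fingers":30},{"tx":0,"ty":0,"tz":0,"rx":0,"ry":0,"rz":0,"fingers":30},{"tx":0,"ty":0,"tz":30,"rx":0,"ry":0,"rz":0,"fingers":30},{"tx":0,"ty":30,"tz":80,"rx":0,"ry":0,"rz":0,"fingers":50},{"tx":0,"ty":80,"tz":90,"rx":0,"ry":0,"rz":0,"fingers":50},{"tx":0,"ty":130,"tz":90,"rx":0,"ry":0,"rz":0,"fingers":50},{"tx":40,"ty":180,"tz":90,"rx":0,"ry":0,"rz":0,"fingers":50},{"tx":80,"ty":230,"tz":90,"rx":0,"ry":0,"rz":0,"fingers":50}]'
python3 - <<'E'
from h import *
pose();s=shot("side");d=shot("top","pics/t13.png")
a=cv2.resize(d["px"][220:280,290:420],None,fx=3,fy=4,interpolation=cv2.INTER_CUBIC);b=cv2.resize(s["px"][230:350,230:360],None,fx=3,fy=2,interpolation=cv2.INTER_CUBIC);cv2.imwrite("pics/s13c.png",np.hstack([a,b]))
h=cv2.cvtColor(s["px"],cv2.COLOR_BGR2HSV);m=(((h[...,0]<6)|(h[...,0]>174))&(h[...,1]>150)&(h[...,2]>100)).astype(np.uint8);k=np.zeros_like(m);k[285:330,300:345]=m[285:330,300:345]
print(cv2.fitEllipse(rect(k)))
E
```

```text
t: 35.22
ee_pos: [511.0, -63.2, 164.1]
orientation: [-1.264, 1.118, -1.119]
ft_force: [1.3, -0.4, -0.2]
width: 70.6
t 35.23 pos [511.  -63.2 164.1] fingers [ 0.001 -0.    -1.   ] jaw [0.992 0.122 0.001] x [ 0.122 -0.992  0.   ] F [ 1.3 -0.4 -0.2] w 70.6
((321.7861022949219, 304.8067321777344), (16.655080795288086, 19.693824768066406), 103.76812744140625)
```

View pics/s13c.png

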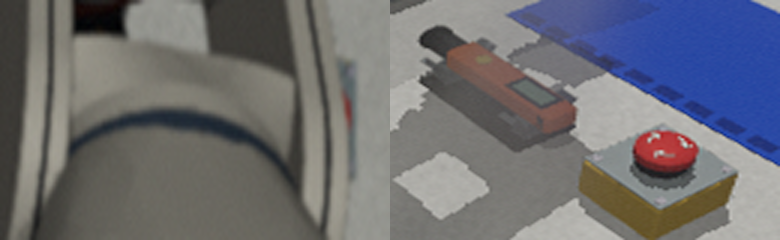

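The cap is up again: side centre row 304.8, against 304.7 at the start and 307.2 latched. Now measuring the thermometer from the first, unobstructed pictures.

Run:
```python
from h import *
d=shot("top");s=shot("side")
d["px"]=cv2.imread("pics/top0.png");s0=cv2.imread("pics/side0.png")
h=cv2.cvtColor(d["px"],cv2.COLOR_BGR2HSV)
o=((h[...,0]>=3)&(h[...,0]<20)&(h[...,1]>150)&(h[...,2]>80)).astype(np.uint8)
k=np.zeros_like(o);k[232:266,300:368]=o[232:266,300:368]
pts=np.argwhere(k)[:,::-1]; hull=cv2.convexHull(pts.astype(np.int32)); P=plane(d,hull[:,0],58)[:,:2].astype(np.float32); print("orange",cv2.minAreaRect(P))
print("rear top",plane(d,[[361.2,250.7]],58),"nose tip z44",plane(d,[[299.5,247.5]],44))
# side: rear-top edge, orange extents
h=cv2.cvtColor(s0,cv2.COLOR_BGR2HSV)
o=((h[...,0]>=1)&(h[...,0]<20)&(h[...,1]>100)&(h[...,2]>80)).astype(np.uint8)
k=np.zeros_like(o);k[240:305,235:298]=o[240:305,235:298];print(cv2.minAreaRect(np.argwhere(k)[:,::-1].astype(np.float32)))
R=d["px"][225:275,290:370];print(proj(d,[[432.5,-120,6]]))
cv2.imwrite("pics/th.png",np.vstack([cv2.resize(R,None,fx=9,fy=6,interpolation=cv2.INTER_CUBIC),cv2.resize(s0[236:306,230:310],(720,290),interpolation=cv2.INTER_CUBIC)]))
```

```text
orange ((431.1094665527344, -150.46536254882812), (114.8115234375, 28.256345748901367), 86.58196258544922)
rear top [[ 427.27939613 -210.44087301   58.        ]] nose tip z44 [[434.79474445 -62.7449192   44.        ]]
((270.2290954589844, 269.297119140625), (50.509803771972656, 10.432317733764648), 42.35744857788086)
[[319.92516199 248.66558279]]
```

View pics/th.png

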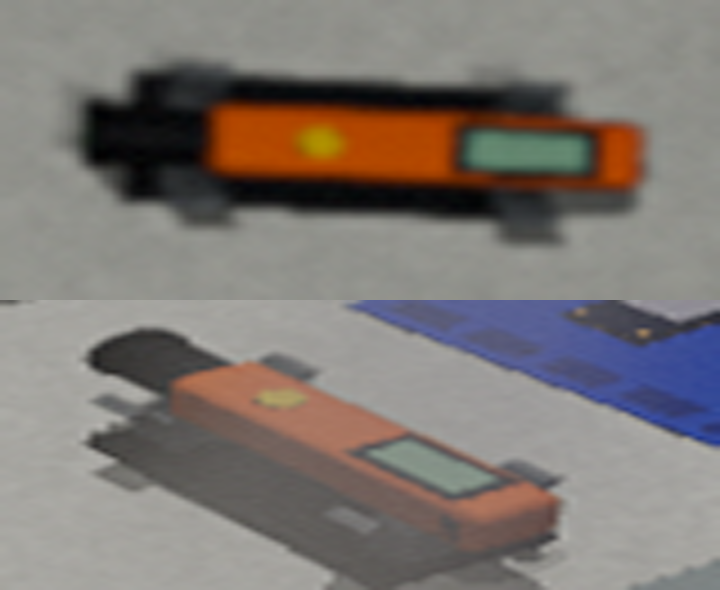

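```bash
python3 -m creep '[{"tx":-30,"ty":-30,"tz":0,"rx":0,"ry":0,"rz":-0.09,"fingers":50},{"tx":-60,"ty":-60,"tz":-30,"rx":0,"ry":0,"rz":-0.182,"fingers":50},{"tx":-78.5,"ty":-73,"tz":-65,"rx":0,"ry":0,"rz":-0.182,"fingers":50},{"tx":-78.5,"ty":-73,"tz":-84,"rx":0,"ry":0,"rz":-0.182,"fingers":50},{"tx":-78.5,"ty":-73,"tz":-84,"rx":0,"ry":0,"rz":-0.182,"fingers":50}]'
python3 - <<'E'
from h import *
pose();s=shot("side");cv2.imwrite("pics/s14c.png",cv2.resize(s["px"][210:320,200:320],None,fx=5,fy=5,interpolation=cv2.INTER_CUBIC))
E
```

```text
t: 36.05
ee_pos: [429.4, -138.5, 78.6]
orientation: [-1.181, 1.257, -1.252]
ft_force: [0.3, 0.0, 0.1]
width: 70.7
t 36.05 pos [ 429.4 -138.5   78.6] fingers [-0.004  0.001 -1.   ] jaw [ 0.998 -0.061 -0.004] x [-0.061 -0.998 -0.001] F [0.3 0.  0.1] w 70.7
```

View pics/s14c.png

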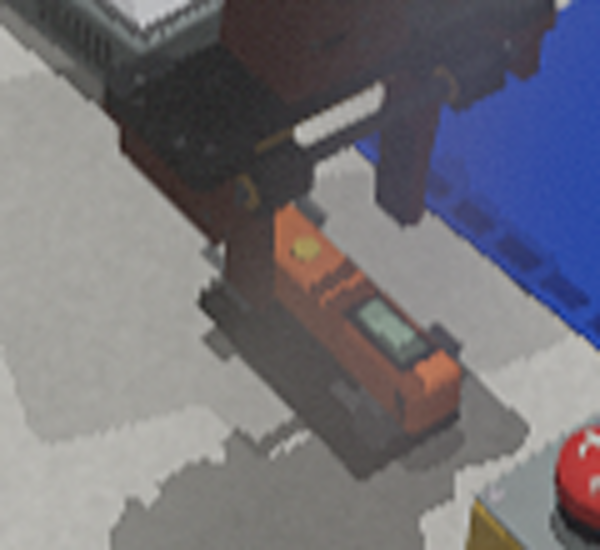

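The orange stick lies between the open fingers at about (275,265). Descending.

```bash
python3 -m creep '[{"tx":0,"ty":1,"tz":-20,"rx":0,"ry":0,"rz":0,"fingers":50},{"tx":0.5,"ty":1,"tz":-38,"rx":0,"ry":0,"rz":0,"fingers":50},{"tx":0.5,"ty":1,"tz":-46,"rx":0,"ry":0,"rz":0,"fingers":50},{"tx":0.5,"ty":1,"tz":-46,"rx":0,"ry":0,"rz":0,"fingers":50}]'
```

```text
t: 36.6
ee_pos: [432.3, -136.9, 34.0]
orientation: [-1.181, 1.252, -1.253]
ft_force: [0.4, 0.2, -0.3]
width: 70.2
```

```bash
python3 -m creep '[{"tx":0,"ty":0,"tz":0,"rx":0,"ry":0,"rz":0,"fingers":120},{"tx":0,"ty":0,"tz":0,"rx":0,"ry":0,"rz":0,"fingers":150},{"tx":0,"ty":0,"tz":0,"rx":0,"ry":0,"rz":0,"fingers":160},{"tx":0,"ty":0,"tz":0,"rx":0,"ry":0,"rz":0,"fingers":255},{"tx":0,"ty":0,"tz":0,"rx":0,"ry":0,"rz":0,"fingers":255},{"tx":0,"ty":0,"tz":0,"rx":0,"ry":0,"rz":0,"fingers":255}]'
```

```text
t: 37.35
ee_pos: [432.1, -136.8, 33.7]
orientation: [-1.181, 1.253, -1.252]
ft_force: [-0.5, 0.0, 1.6]
width: 27.9
```

```bash
python3 -m creep '[{"tx":0,"ty":0,"tz":8,"rx":0,"ry":0,"rz":0,"fingers":255},{"tx":0,"ty":0,"tz":25,"rx":0,"ry":0,"rz":0,"fingers":255},{"tx":0,"ty":0,"tz":55,"rx":0,"ry":0,"rz":0,"fingers":255},{"tx":0,"ty":0,"tz":90,"rx":0,"ry":0,"rz":0,"fingers":255},{"tx":10,"ty":10,"tz":125,"rx":0,"ry":0,"rz":0.03,"fingers":255},{"tx":30,"ty":40,"tz":150,"rx":0,"ry":0,"rz":0.06,"fingers":255},{"tx":50,"ty":65,"tz":160,"rx":0,"ry":0,"rz":0.06,"fingers":255},{"tx":66,"ty":80,"tz":160,"rx":0,"ry":0,"rz":0.06,"fingers":255}]'
python3 - <<'E'
from h import *
pose();s=shot("side");d=shot("top");cv2.imwrite("pics/s15c.png",np.hstack([cv2.resize(s["px"][60:330,150:400],None,fx=1.6,fy=2),cv2.resize(d["px"][130:330,180:380],None,fx=2,fy=2.7)]))
E
```

```text
t: 38.35
ee_pos: [499.3, -55.9, 194.8]
orientation: [-1.209, 1.206, -1.209]
ft_force: [-0.1, 0.3, -1.2]
width: 27.9
t 38.35 pos [499.3 -55.9 194.8] fingers [ 0.002 -0.    -1.   ] jaw [1.    0.002 0.002] x [ 0.002 -1.     0.   ] F [-0.1  0.3 -1.2] w 27.9
```

View pics/s15c.png

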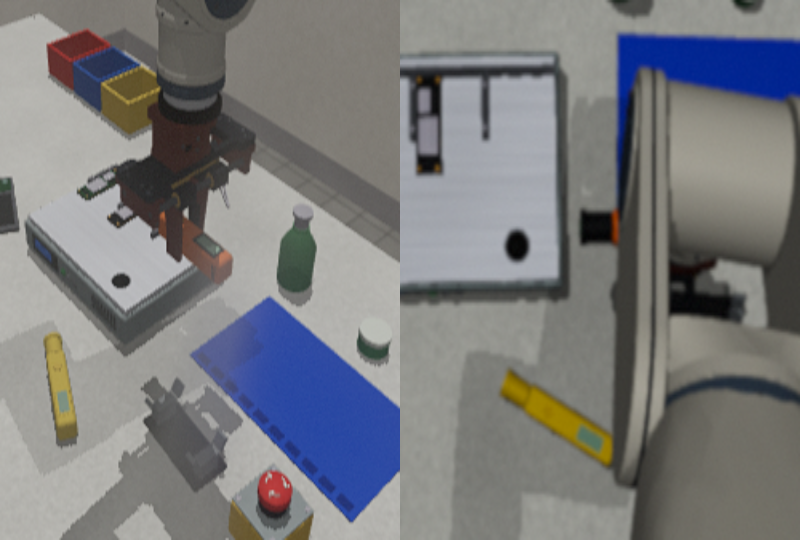

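```bash
python3 -m creep '[{"tx":0,"ty":0,"tz":0,"rx":-0.15,"ry":0,"rz":0,"fingers":255},{"tx":0,"ty":0,"tz":0,"rx":-0.3,"ry":0,"rz":0,"fingers":255},{"tx":0,"ty":0,"tz":0,"rx":-0.45,"ry":0,"rz":0,"fingers":255},{"tx":0,"ty":0,"tz":0,"rx":-0.6,"ry":0,"rz":0,"fingers":255},{"tx":0,"ty":0,"tz":0,"rx":-0.75,"ry":0,"rz":0,"fingers":255},{"tx":0,"ty":5,"tz":-5,"rx":-0.785,"ry":0,"rz":0,"fingers":255},{"tx":0,"ty":5,"tz":-5,"rx":-0.785,"ry":0,"rz":0,"fingers":255}]'
python3 - <<'E'
from h import *
o,R=pose();print(o['qpos'].round(2));s=shot("side");d=shot("top");cv2.imwrite("pics/s16c.png",np.hstack([cv2.resize(s["px"][60:330,150:400],None,fx=1.6,fy=2),cv2.resize(d["px"][130:330,180:380],None,fx=2,fy=2.7)]))
E
```

```text
t: 39.33
ee_pos: [497.1, -51.9, 187.1]
orientation: [-1.765, 0.729, -1.755]
ft_force: [-0.5, 0.3, -1.7]
width: 27.9
t 39.33 pos [497.1 -51.9 187.1] fingers [-0.002 -0.707 -0.707] jaw [ 1.     0.002 -0.005] x [ 0.005 -0.707  0.707] F [-0.5  0.3 -1.7] w 27.9
[ 0.29  0.47  1.94 -0.83  1.17  0.8 ]
```

View pics/s16c.png

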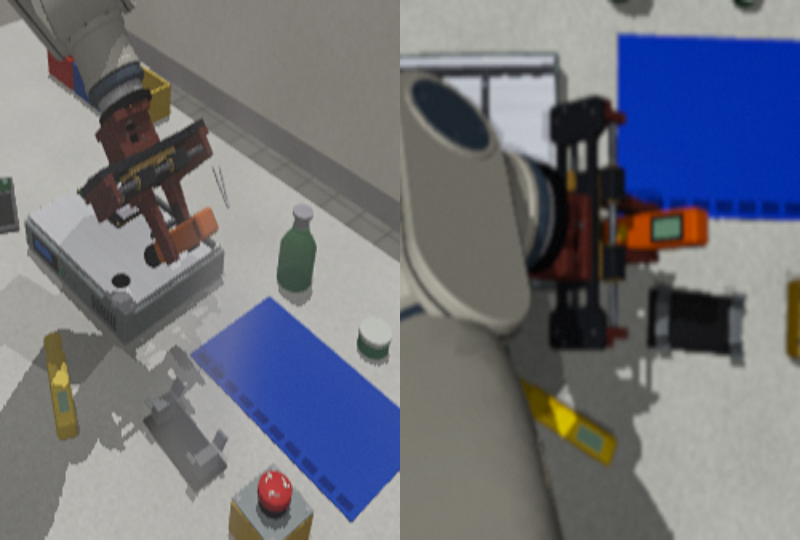

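```bash
python3 -m creep '[{"tx":0,"ty":8,"tz":-10,"rx":0,"ry":0,"rz":0,"fingers":255},{"tx":0.5,"ty":15,"tz":-20,"rx":0,"ry":0,"rz":0,"fingers":255},{"tx":0.5,"ty":18,"tz":-25,"rx":0,"ry":0,"rz":0,"fingers":255},{"tx":0.5,"ty":18,"tz":-25,"rx":0,"ry":0,"rz":0,"fingers":255}]'
python3 - <<'E'
from h import *
o,R=pose();s=shot("side");d=shot("top")
C=o["ee_pos"]-R[:,1]*10.5; a=-R[:,0]; print("centre",C.round(1),"axis",a.round(3)); L=C+75*a; t=(56-L[2])/a[2]; print("lens",L.round(1),"dist",round(t,1),"hit",(L+a*t).round(1))
im=s["px"].copy()
big=cv2.resize(im[130:250,180:300],None,fx=5,fy=5,interpolation=cv2.INTER_CUBIC)
for P,c in((C,(255,0,0)),(L,(0,255,0)),(L+a*t,(0,0,255))):
    u=(proj(s,P)[0]-[180,130])*5+2; cv2.circle(big,tuple(int(x) for x in u),4,c,-1)
cv2.imwrite("pics/s17c.png",big)
E
```

```text
t: 39.92
ee_pos: [498.5, -33.6, 163.2]
orientation: [-1.762, 0.729, -1.758]
ft_force: [0.3, 0.9, -0.6]
width: 27.9
t 39.92 pos [498.5 -33.6 163.2] fingers [-0.    -0.707 -0.707] jaw [ 1.     0.001 -0.002] x [ 0.002 -0.707  0.707] F [ 0.3  0.9 -0.6] w 27.9
centre [498.5 -26.2 170.6] axis [-0.002  0.707 -0.707]
lens [498.3  26.8 117.6] dist 87.1 hit [498.2  88.4  56. ]
```

View pics/s17c.png

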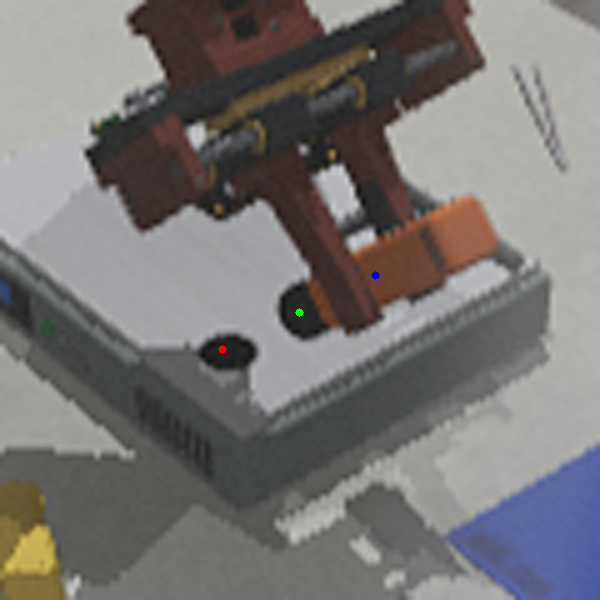

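The projected lens falls on the nose face (about (240,192) full frame) and the aim ray lands within 1 px of the dot centre at (225,200). A small trim, then hold.

```bash
python3 -m creep '[{"tx":0.5,"ty":-1.5,"tz":0,"rx":0,"ry":0,"rz":0,"fingers":255},{"tx":0.5,"ty":-1.5,"tz":0,"rx":0,"ry":0,"rz":0,"fingers":255},{"tx":0.5,"ty":-1.5,"tz":0,"rx":0,"ry":0,"rz":0,"fingers":255}]'; for i in 1 2 3; do python3 -m creep '[{"tx":0,"ty":0,"tz":0,"rx":0,"ry":0,"rz":0,"fingers":255},{"tx":0,"ty":0,"tz":0,"rx":0,"ry":0,"rz":0,"fingers":255},{"tx":0,"ty":0,"tz":0,"rx":0,"ry":0,"rz":0,"fingers":255},{"tx":0,"ty":0,"tz":0,"rx":0,"ry":0,"rz":0,"fingers":255},{"tx":0,"ty":0,"tz":0,"rx":0,"ry":0,"rz":0,"fingers":255},{"tx":0,"ty":0,"tz":0,"rx":0,"ry":0,"rz":0,"fingers":255},{"tx":0,"ty":0,"tz":0,"rx":0,"ry":0,"rz":0,"fingers":255},{"tx":0,"ty":0,"tz":0,"rx":0,"ry":0,"rz":0,"fingers":255},{"tx":0,"ty":0,"tz":0,"rx":0,"ry":0,"rz":0,"fingers":255},{"tx":0,"ty":0,"tz":0,"rx":0,"ry":0,"rz":0,"fingers":255}]'; done
python3 - <<'E'
from h import *
o,R=pose();s=shot("side")
C=o["ee_pos"]-R[:,1]*10.5; a=-R[:,0]; L=C+75*a; t=(56-L[2])/a[2]; print("lens",L.round(1),"dist",round(t,1),"hit",(L+a*t).round(1))
big=cv2.resize(s["px"][130:250,180:300],None,fx=5,fy=5,interpolation=cv2.INTER_CUBIC);cv2.imwrite("pics/s18c.png",big)
E
```

```text
t: 40.4
ee_pos: [499.2, -35.4, 163.8]
orientation: [-1.76, 0.729, -1.759]
ft_force: [-0.3, -0.3, -0.9]
width: 27.8
t: 41.65
ee_pos: [499.2, -35.3, 163.7]
orientation: [-1.761, 0.729, -1.759]
ft_force: [1.1, -0.2, -1.1]
width: 27.6
t: 42.9
ee_pos: [499.2, -35.3, 163.7]
orientation: [-1.76, 0.729, -1.759]
ft_force: [0.5, -1.1, -1.5]
width: 27.8
t: 44.15
ee_pos: [499.2, -35.3, 163.7]
orientation: [-1.76, 0.729, -1.759]
ft_force: [0.6, 0.4, -0.5]
width: 27.6
t 44.15 pos [499.2 -35.3 163.7] fingers [-0.    -0.707 -0.707] jaw [ 1.     0.001 -0.001] x [ 0.001 -0.707  0.707] F [ 0.6  0.4 -0.5] w 27.6
lens [499.1  25.2 118.1] dist 87.8 hit [499.   87.3  56. ]
```

View pics/s18c.png

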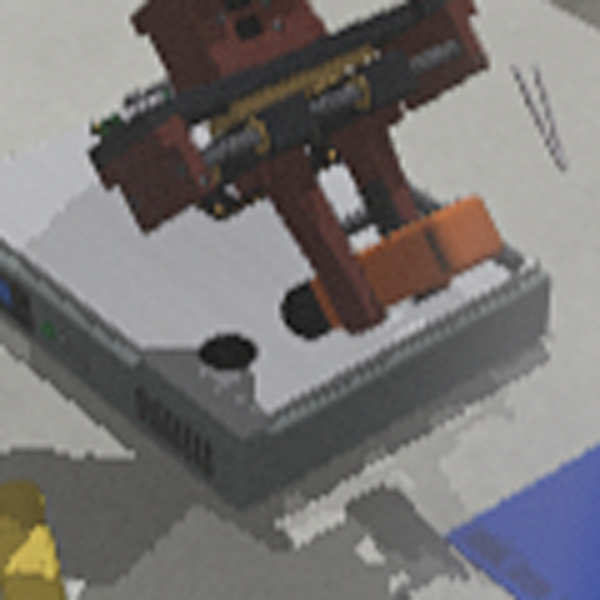

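Held 3.75 s steady at about 88 mm and 45°. Returning to the rest.

```bash
python3 -m creep '[{"tx":0,"ty":-10,"tz":15,"rx":0,"ry":0,"rz":0,"fingers":255},{"tx":0,"ty":-20,"tz":30,"rx":0.1,"ry":0,"rz":0,"fingers":255},{"tx":0,"ty":-30,"tz":35,"rx":0.25,"ry":0,"rz":0,"fingers":255},{"tx":0,"ty":-40,"tz":35,"rx":0.4,"ry":0,"rz":0,"fingers":255},{"tx":0,"ty":-50,"tz":35,"rx":0.55,"ry":0,"rz":0,"fingers":255},{"tx":0,"ty":-60,"tz":35,"rx":0.7,"ry":0,"rz":0,"fingers":255},{"tx":0,"ty":-70,"tz":35,"rx":0.785,"ry":0,"rz":0,"fingers":255},{"tx":0,"ty":-70,"tz":35,"rx":0.785,"ry":0,"rz":0,"fingers":255}]'; python3 -c "
from h import *
pose()"
```

```text
t: 45.2
ee_pos: [498.9, -107.6, 199.7]
orientation: [-1.208, 1.21, -1.212]
ft_force: [0.4, 0.7, -1.3]
width: 27.6
t 45.2 pos [ 498.9 -107.6  199.7] fingers [ 0.001 -0.001 -1.   ] jaw [ 1.    -0.002  0.001] x [-0.002 -1.     0.001] F [ 0.4  0.7 -1.3] w 27.6
```

```bash
python3 -m creep '[{"tx":-30,"ty":-14,"tz":-20,"rx":0,"ry":0,"rz":-0.03,"fingers":255},{"tx":-55,"ty":-25,"tz":-60,"rx":0,"ry":0,"rz":-0.06,"fingers":255},{"tx":-67,"ty":-30,"tz":-95,"rx":0,"ry":0,"rz":-0.06,"fingers":255},{"tx":-67,"ty":-30,"tz":-115,"rx":0,"ry":0,"rz":-0.06,"fingers":255},{"tx":-67,"ty":-30,"tz":-115,"rx":0,"ry":0,"rz":-0.06,"fingers":255},{"tx":-67,"ty":-30,"tz":-115,"rx":0,"ry":0,"rz":-0.06,"fingers":255}]'
python3 - <<'E'
from h import *
pose();s=shot("side");cv2.imwrite("pics/s19c.png",cv2.resize(s["px"][200:320,200:320],None,fx=5,fy=5,interpolation=cv2.INTER_CUBIC))
E
```

```text
t: 45.95
ee_pos: [432.8, -135.1, 84.5]
orientation: [-1.181, 1.251, -1.253]
ft_force: [-0.3, 0.0, -0.8]
width: 27.7
t 45.95 pos [ 432.8 -135.1   84.5] fingers [ 0.001 -0.001 -1.   ] jaw [ 0.998 -0.058  0.001] x [-0.058 -0.998  0.001] F [-0.3  0.  -0.8] w 27.7
```

View pics/s19c.png

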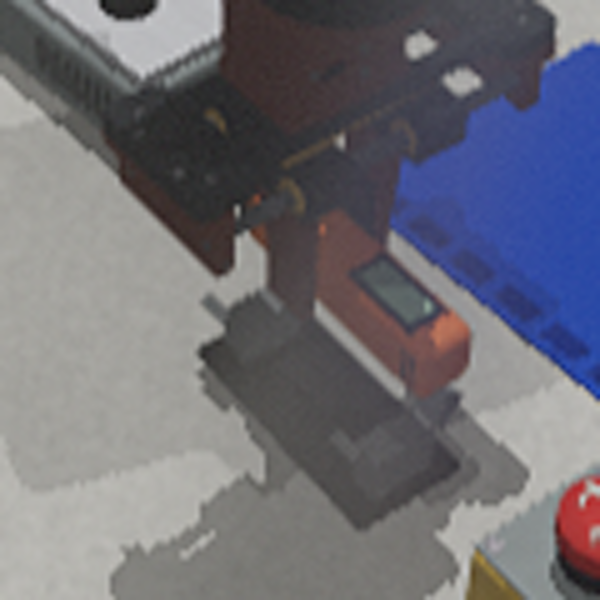

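Level and above the rest. Lowering with a small trim.

```bash
python3 -m creep '[{"tx":-0.5,"ty":-1,"tz":-15,"rx":0,"ry":0,"rz":0,"fingers":255},{"tx":-0.5,"ty":-1,"tz":-30,"rx":0,"ry":0,"rz":0,"fingers":255},{"tx":-0.5,"ty":-1,"tz":-42,"rx":0,"ry":0,"rz":0,"fingers":255},{"tx":-0.5,"ty":-1,"tz":-48,"rx":0,"ry":0,"rz":0,"fingers":255},{"tx":-0.5,"ty":-1,"tz":-49,"rx":0,"ry":0,"rz":0,"fingers":255},{"tx":-0.5,"ty":-1,"tz":-49,"rx":0,"ry":0,"rz":0,"fingers":255}]'
```

```text
t: 46.75
ee_pos: [431.7, -136.3, 34.7]
orientation: [-1.181, 1.252, -1.253]
ft_force: [0.0, -0.6, -0.9]
width: 27.5
```

```bash
python3 -m creep '[{"tx":0.4,"ty":-0.3,"tz":-1,"rx":0,"ry":0,"rz":0,"fingers":255},{"tx":0.4,"ty":-0.3,"tz":-1,"rx":0,"ry":0,"rz":0,"fingers":255}]'; python3 -m creep '[{"tx":0,"ty":0,"tz":0,"rx":0,"ry":0,"rz":0,"fingers":120},{"tx":0,"ty":0,"tz":0,"rx":0,"ry":0,"rz":0,"fingers":80},{"tx":0,"ty":0,"tz":0,"rx":0,"ry":0,"rz":0,"fingers":60},{"tx":0,"ty":0,"tz":0,"rx":0,"ry":0,"rz":0,"fingers":60},{"tx":0,"ty":0,"tz":20,"rx":0,"ry":0,"rz":0,"fingers":60},{"tx":0,"ty":0,"tz":60,"rx":0,"ry":0,"rz":0,"fingers":60},{"tx":0,"ty":0,"tz":110,"rx":0,"ry":0,"rz":0,"fingers":60},{"tx":0,"ty":50,"tz":150,"rx":0,"ry":0,"rz":0,"fingers":60},{"tx":10,"ty":105,"tz":170,"rx":0,"ry":0,"rz":0,"fingers":60},{"tx":20,"ty":160,"tz":170,"rx":0,"ry":0,"rz":0,"fingers":60}]'
python3 - <<'E'
from h import *
pose();s=shot("side","pics/s20.png");d=shot("top","pics/t20.png");cv2.imwrite("pics/s20c.png",np.hstack([cv2.resize(s["px"][130:340,150:360],None,fx=1.9,fy=2.5),cv2.resize(d["px"][130:340,140:350],None,fx=1.9,fy=2.5)]))
E
```

```text
t: 47.0
ee_pos: [432.3, -136.7, 33.9]
orientation: [-1.18, 1.252, -1.253]
ft_force: [0.3, 0.4, -2.0]
width: 27.8
t: 48.25
ee_pos: [453.4, 24.9, 205.8]
orientation: [-1.177, 1.25, -1.255]
ft_force: [0.7, -0.2, -1.0]
width: 66.9
t 48.25 pos [453.4  24.9 205.8] fingers [ 0.005  0.    -1.   ] jaw [ 0.998 -0.06   0.005] x [-0.06  -0.998 -0.   ] F [ 0.7 -0.2 -1. ] w 66.9
```

View pics/s20c.png

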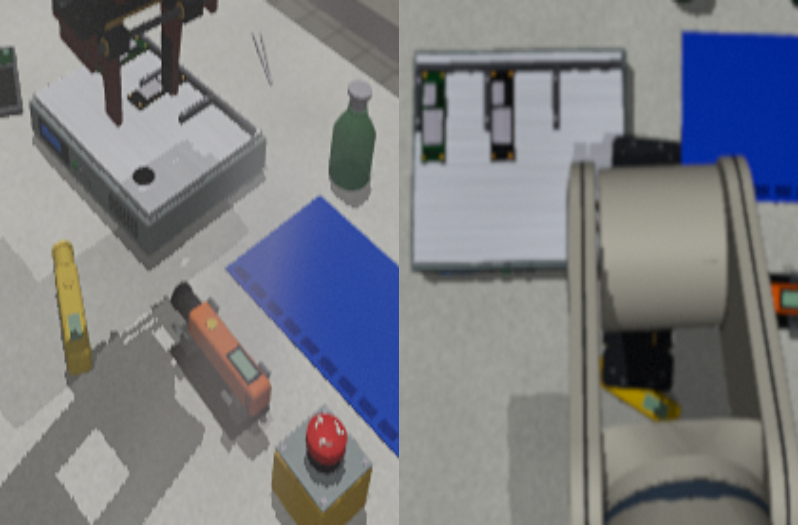

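```bash
python3 -m creep '[{"tx":-10,"ty":55,"tz":20,"rx":0,"ry":0,"rz":0.1,"fingers":60},{"tx":-20,"ty":110,"tz":30,"rx":0,"ry":0,"rz":0.2,"fingers":60},{"tx":-30,"ty":165,"tz":30,"rx":0,"ry":0,"rz":0.3,"fingers":60},{"tx":-40,"ty":220,"tz":30,"rx":0,"ry":0,"rz":0.4,"fingers":60},{"tx":-60,"ty":275,"tz":30,"rx":0,"ry":0,"rz":0.5,"fingers":60},{"tx":-90,"ty":330,"tz":30,"rx":0,"ry":0,"rz":0.6,"fingers":60},{"tx":-120,"ty":380,"tz":30,"rx":0,"ry":0,"rz":0.7,"fingers":60},{"tx":-150,"ty":430,"tz":30,"rx":0,"ry":0,"rz":0.8,"fingers":60},{"tx":-180,"ty":480,"tz":30,"rx":0,"ry":0,"rz":0.8,"fingers":60},{"tx":-200,"ty":530,"tz":30,"rx":0,"ry":0,"rz":0.8,"fingers":60}]'
python3 - <<'E'
from h import *
pose();s=shot("side","pics/s21.png");d=shot("top","pics/t21.png")
cv2.imwrite("pics/t21c.png",np.vstack([cv2.resize(d["px"][140:240,140:270],(780,400),interpolation=cv2.INTER_CUBIC)]))
h=cv2.cvtColor(d["px"],cv2.COLOR_BGR2HSV)
o=((h[...,0]>=3)&(h[...,0]<20)&(h[...,1]>150)&(h[...,2]>80)).astype(np.uint8)
k=np.zeros_like(o);k[232:266,300:368]=o[232:266,300:368];pts=np.argwhere(k)[:,::-1]; hull=cv2.convexHull(pts.astype(np.int32)); P=plane(d,hull[:,0],58)[:,:2].astype(np.float32); print("orange",cv2.minAreaRect(P))
for n,im in(("top",d),("side",s)):
    df=cv2.absdiff(im["px"],cv2.imread(f"pics/{n}0.png")).max(2)>60
    for c in cv2.findContours(df.astype(np.uint8),0,2)[0]:
        if cv2.contourArea(c)>25: print(n,cv2.boundingRect(c))
E
```

```text
t: 49.6
ee_pos: [251.1, 554.2, 233.3]
orientation: [-1.473, 0.648, -0.648]
ft_force: [0.3, -0.2, -0.1]
width: 67.4
t 49.6 pos [251.1 554.2 233.3] fingers [-0.    -0.001 -1.   ] jaw [ 0.737  0.675 -0.001] x [ 0.675 -0.737  0.001] F [ 0.3 -0.2 -0.1] w 67.4
orange ((431.9748840332031, -150.44076538085938), (114.92103576660156, 28.039688110351562), 86.38217163085938)
top (123, 371, 28, 13)
top (134, 365, 36, 19)
top (32, 335, 44, 49)
top (48, 320, 85, 49)
top (373, 163, 18, 34)
top (305, 161, 13, 35)
top (188, 158, 13, 37)
top (151, 158, 15, 38)
side (354, 265, 31, 32)
side (293, 223, 33, 24)
side (51, 177, 23, 56)
side (36, 174, 18, 9)
side (217, 158, 31, 16)
side (198, 146, 30, 14)
side (0, 44, 8, 19)
side (22, 19, 36, 39)
```

View pics/t21c.png

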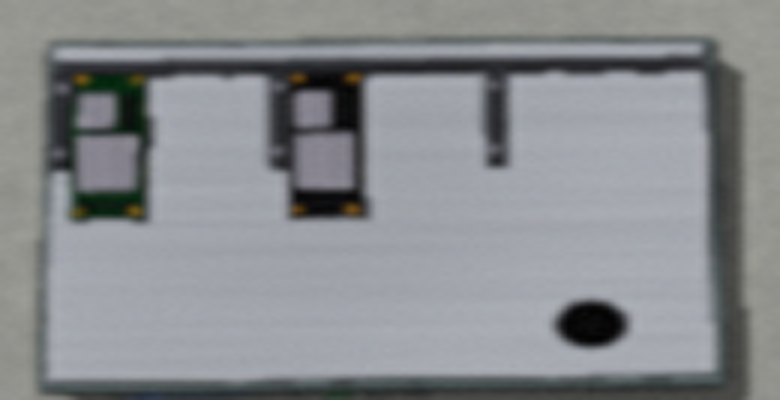

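View pics/t21.png

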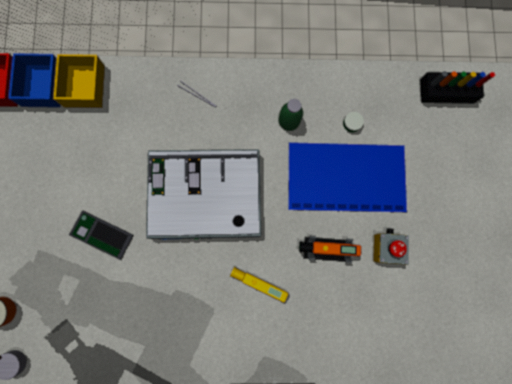

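View pics/s21.png

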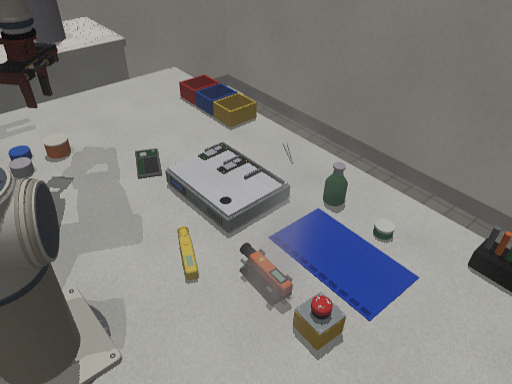

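The only changes from the start are the boards, the arm and its shadow. Boards are home, the thermometer is in its rest (within 1 mm of its original pose) and the mushroom is up. Handing in.

```bash
python3 -c "
from workcell import ctrl
print(ctrl.close_job())"
```

```text
the job is handed in; nothing more can be done
None
```

I carried out every step in the order asked and handed the job in at about 50 s of the 210 s; handing in reports no verdict.

- **Mushroom:** I pressed it until it latched; its cap dropped 2.6 px in the side view against about 2.0 px expected. After loading I twisted it 0.92 rad clockwise and let go. Its cap went back to its starting height.
- **Boards:** Only two were on the mat. The green one went into the left bay and the black one into the middle bay. I then nudged each on its rear end and right side, and each met a firm stop at 8–13 N. In the last pictures both still sit against the end rail and their side stops.
- **Thermometer:** I held the orange one at 45°, nose down, about 88 mm from the dot, for 3.75 s. The computed aim was within about 1 mm of the measured dot centre. It is back in its rest within 1 mm of where it started.
- **Other checks:** Comparing the last pictures with the first showed changes only at the boards and from the arm and its shadow. I saw no board knocked aside and no slip of the grip. No check failed. The two cameras disagreed by about 4 mm on the mushroom's position; I used a value in between and trimmed the grip by the measured force.

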